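# Unlock the rack, hang the hook plates and lock them in with the keeper bar

### The arm

A 7-joint arm with a two-finger parallel gripper is mounted at the origin on the work surface. World frame = base frame: x ahead of the robot, y to its left, z up, the work surface at z = 0. Lengths are in m, angles in degrees, forces in N, time in s.
With the tool pointing down it reaches from about 0.425 to 0.875 m from the base axis. Payload 4.7 kg.
Tool frame: the origin (TCP) lies on the front face of the gripper's body, between the roots of the fingers; the fingertips stand 70 mm ahead of it and the grasp point (between the pads) lies 51 mm ahead of it; z points along the fingers, y is the direction in which the jaws open and shut (so a half turn about z gives the same grasp; the last joint's range is limited). The gripper opens to 87 mm and grips with 3 to 60 N. Pads are 19 mm wide; open, the fingers measure 117 mm over their backs; the gripper's body (75 mm by 190 mm) begins 51 mm behind the grasp point.
Start: joints at [64.635, 18.392, -4.016, 83.108, 1.295, 78.541, -3.26], TCP at [0.287, -0.583, 0.292] pointing down, gripper open.
Joint ranges: [-163.93, 163.93], [-17.29, 119.83], [-79.2, 71.16], [3.27, 140.29], [-89.18, 269.18], [5.43, 117.66], [-154.24, 154.24]. Speed limits (degrees/s): [147.25, 147.25, 180, 180, 180, 180, 180].

### API

Orientations are given as [roll, pitch, yaw] about the fixed x, y, z axes, in that order (R = Rz(yaw) Ry(pitch) Rx(roll)).
In Python, from cell import env gives the robot as it stands.
- The arm moves only by the tool drive_tool, never from a script. Its argument "commands" is a list of rows, each a list of 7 numbers: the shift along the tool's x, y, z in cm, then the turn, a rotation vector about the tool's x, y, z in degrees, then the opening, from 0 (shut) to 1 (fully open). In form: [[tx, ty, tz, rx, ry, rz, hand], ...]. A call has 1 to 20 rows; each row shifts and turns the commanded pose from where the row before left it, along the tool's axes as they then stand; what a row does not reach is not made up. A row lasts 1/12 s, in which the tool goes at most 41.7 mm and 7.16 degrees, less where a joint would pass 70% of its speed; a pose out of reach is approached as far as the arm can. A call is refused whole if a number of a shift passes 4.17 or a number of a turn 7.16, either way. A call with a gripper value outside its range is refused whole. The fingers move at their own pace and stop on an object; "force" is the grip in N (left out, the last holds). Time passes only in rows, so rows that do not move let the fingers close. It gives the time, the measured TCP pose, the force and the opening at its end, in the units of the state.
- env.get_obs(): the state, without advancing time (a new reading comes with each control period).
- env.read_camera(name): name is "scene" or "top"; returns a dict with "img" (420x560x3 uint8, blue, green, red), "mtx" (3x3 intrinsics, pixels), "pose" (4x4, takes a point from camera to world coordinates). Camera axes: x right, y down, z forward; pixel columns grow to the right and rows downward; lengths in m; the calibration is good to about 2 mm. A picture is of the moment at which its call begins. There is no depth.
- env.sign_off(): hands the job in, once; it reports no verdict.
The state is a dict: "time_s": time; "qpos": joint angles; "joint_velocities": joint speeds; "effort": joint torques, N m; "tool_pos": TCP position; "tool_rot": TCP orientation; "force": force on the tool from outside, world axes, zero at the start; "wrist_torque": the same for the moment, N m; "grip_width": finger opening in m.
Only numpy, scipy, OpenCV 4.12 (cv2) and the standard library are available. Lean on these libraries where they do the work, as an engineer would, in place of code of your own. Each camera call takes 0.05 s, during which the arm holds its last target.

### The job

Unlock the rack: lift the steel keeper bar by its red grip off the second bolt and swing it well clear of the grey board. Then hang every hook plate on the board, the wide part of its keyhole over a free screw head (any one), its foot pointing away from the board, and slide it down until it hangs in the narrow slot. Finally swing the bar back about its loose bolt and drop its slot over the second bolt, so that it lies flat above the plates' feet, and leave the bowl, the tape and the stop box where they are.

Things in the scene. Friction and masses are not known exactly. Their poses are not given: they have to be found in the camera images.
- rack: Fixed rack on the table. A grey upright board 240 mm wide (along its y), 14 mm thick and 100 mm tall, with four screws on its front face, stands on a dark base slab 4 mm thick (x -60 to +45, y -150 to +202 mm). Origin: on the table, under the middle of the board's front face; +x points out of that face (away from the robot), y along the board, z up.
- screw0 (a point): Screw 0 on the rack's board (rack y +87 mm, 80 mm above the table): shank 6 mm thick and 12 mm long, then a dark round head 17 mm across and 4 mm thick. The point lies on the shank's axis, 5 mm in front of the board's face.
- screw1 (a point): Screw 1 on the rack's board (rack y +29 mm, 80 mm above the table): shank 6 mm thick and 12 mm long, then a dark round head 17 mm across and 4 mm thick. The point lies on the shank's axis, 5 mm in front of the board's face.
- screw2 (a point): Screw 2 on the rack's board (rack y -29 mm, 80 mm above the table): shank 6 mm thick and 12 mm long, then a dark round head 17 mm across and 4 mm thick. The point lies on the shank's axis, 5 mm in front of the board's face.
- screw3 (a point): Screw 3 on the rack's board (rack y -87 mm, 80 mm above the table): shank 6 mm thick and 12 mm long, then a dark round head 17 mm across and 4 mm thick. The point lies on the shank's axis, 5 mm in front of the board's face.
- pivot_bolt (a point): The loose bolt that the keeper bar turns on, upright on the rack (rack x 28, y +175 mm): 8 mm shank on an aluminium collar; its dark head (22 mm across, underside 36 mm above the collar, top 72 mm above the table) keeps the bar from coming off. The point lies on its axis at the collar's top, 30 mm above the table.
- second_bolt (a point): The second bolt, an upright headless brass stud at the other end of the rack (rack x 28, y -135 mm): 10 mm thick, rounded top, standing 15 mm above the top of its aluminium collar. The point lies on its axis at the collar's top, 30 mm above the table.
- keeper: Keeper bar: loose steel bar 390 x 24 x 6 mm, 300 g, its 13 mm round hole on the pivot bolt, at first closed: its slot over the second bolt. Origin: hole centre at the bar's underside; +x along the bar to its free end, z up. Slot at x 310, red grip at x 350 mm, a rubber foot below the grip: it rests level, underside 30 mm above the table. Lifts up to 30 mm at the pivot.
- keeper_slot (a point): Centre of the keeper bar's slot (25 mm along the bar, 14 mm across), at the bar's underside. Swung out 30 degrees or more about the pivot bolt, the bar clears the plates and their feet; set down, it stays where it is left.
- keeper_grip (a point): On the red upright grip block of the keeper bar: 30 mm along the bar, 14 mm across it (the bar's y), top 46 mm above the bar's underside. The point lies 14 mm below its top. A rubber foot under it reaches 30 mm below the bar's underside, to the table.
- plate_green: Green hook plate (may be absent), L-shaped, 220 g, standing. Upright 44 mm wide (y), 125 tall, 8 thick (x 0 to 8); heavy steel foot 8 thick, forward to x 43; hook to x 33, 76 to 92 up; top 30 mm plain, to grip across the 8 mm. Hung: back (x 0) to the board, foot away from it (heading as the rack's), underside 17 mm above the table. Origin: underside, middle of back; x forward, z up.
- plate_green_seat (a point): Keyhole of the green plate: opening 24 mm wide, centre 34 mm above the plate's underside; its top funnels into a slot 11 mm wide that ends 66 mm above the underside. The point: where the screw's axis lies once hung, 63 mm above the underside, mid-thickness (x 4 mm).
- plate_yellow: Yellow hook plate (may be absent), L-shaped, 220 g, standing. Upright 44 mm wide (y), 125 tall, 8 thick (x 0 to 8); heavy steel foot 8 thick, forward to x 43; hook to x 33, 76 to 92 up; top 30 mm plain, to grip across the 8 mm. Hung: back (x 0) to the board, foot away from it (heading as the rack's), underside 17 mm above the table. Origin: underside, middle of back; x forward, z up.
- plate_yellow_seat (a point): Keyhole of the yellow plate: opening 24 mm wide, centre 34 mm above the plate's underside; its top funnels into a slot 11 mm wide that ends 66 mm above the underside. The point: where the screw's axis lies once hung, 63 mm above the underside, mid-thickness (x 4 mm).
- plate_blue: Blue hook plate (may be absent), L-shaped, 220 g, standing. Upright 44 mm wide (y), 125 tall, 8 thick (x 0 to 8); heavy steel foot 8 thick, forward to x 43; hook to x 33, 76 to 92 up; top 30 mm plain, to grip across the 8 mm. Hung: back (x 0) to the board, foot away from it (heading as the rack's), underside 17 mm above the table. Origin: underside, middle of back; x forward, z up.
- plate_blue_seat (a point): Keyhole of the blue plate: opening 24 mm wide, centre 34 mm above the plate's underside; its top funnels into a slot 11 mm wide that ends 66 mm above the underside. The point: where the screw's axis lies once hung, 63 mm above the underside, mid-thickness (x 4 mm).
- plate_orange: Orange hook plate (may be absent), L-shaped, 220 g, standing. Upright 44 mm wide (y), 125 tall, 8 thick (x 0 to 8); heavy steel foot 8 thick, forward to x 43; hook to x 33, 76 to 92 up; top 30 mm plain, to grip across the 8 mm. Hung: back (x 0) to the board, foot away from it (heading as the rack's), underside 17 mm above the table. Origin: underside, middle of back; x forward, z up.
- plate_orange_seat (a point): Keyhole of the orange plate: opening 24 mm wide, centre 34 mm above the plate's underside; its top funnels into a slot 11 mm wide that ends 66 mm above the underside. The point: where the screw's axis lies once hung, 63 mm above the underside, mid-thickness (x 4 mm).
- bowl: Bystander: white bowl, 170 mm across, 70 mm tall. Origin: centre of the underside.
- tape: Bystander: clear roll of tape, 90 mm across, 24 mm tall, lying flat. Origin: centre of the underside.
- stopbox: Bystander: grey and yellow stop-button box, 70 x 70 mm, 81 mm tall, red mushroom button. Origin: centre of the underside.

How it is judged:
By the outcome, as a careful person would: the job done as asked, in the order asked, and still so for the second after the job is handed in, with the robot touching nothing.
Of plate_green, plate_yellow, plate_blue, plate_orange only 3 to 4 are there at a start; the rules pass over those that are not, and their reading is None.
At some moment in a run one of plate_green, plate_yellow, plate_blue, plate_orange may be knocked a few centimetres aside while the robot is not near it.
It also fails if it takes over 192 s, if anything falls off the work surface, if the arm or the gripper's body presses on something with over 40 N, if the wrist force passes 120 N, or if a joint passes its speed limit or range.

## Working session

There is one attempt and no reset: what is moved stays moved. The work goes in short steps, Python scripts to look and compute and a tool call to move; the robot and the scene stay as the last step left them, time stands still between calls to the robot, and variables do not carry over. Pictures are saved under pics/ and viewed, and the job is handed in when it is done.

Besides the shell and the picture viewer there is one more tool, called after ">>>" as a command line: name --pt "numbers of a row" for each row, then --argument value for the rest. drive_tool: Moves the arm, as the interface text tells. Its arguments: {"type":"object","properties":{"commands":{"type":"array"},"force":{"type":"number"}},"required":["commands"]}

```bash
ls; mkdir -p pics; python3 - <<'E'
from cell import env
import cv2
o=env.get_obs()
print({k:o[k] for k in('time_s','tool_pos','tool_rot','grip_width','force')})
for n in('scene','top'):
    r=env.read_camera(n); cv2.imwrite(f'pics/{n}0.png',r['img']); print(n,r['mtx'].tolist(),r['pose'].round(4).tolist())
E
```

```text
pics
{'time_s': 0.0, 'tool_pos': array([ 0.28647573, -0.58299243,  0.29117483]), 'tool_rot': array([-1.79889428e+02,  5.88738901e-03,  2.61747154e+01]), 'grip_width': 0.0866884357517075, 'force': array([ 0.07473512,  0.57070315, -0.44028968])}
scene [[434.69289620897626, 0.0, 281.56847293219255], [0.0, 434.69289620897626, 215.29469298837336], [0.0, 0.0, 1.0]] [[0.7056, 0.5241, -0.477, 1.1934], [0.7086, -0.5303, 0.4655, -0.6043], [-0.009, -0.6664, -0.7455, 1.0374], [0.0, 0.0, 0.0, 1.0]]
top [[396.21866775280694, 0.0, 279.1327961499979], [0.0, 396.21866775280694, 212.8775004253673], [0.0, 0.0, 1.0]] [[-0.0143, -0.9851, 0.1711, 0.3909], [-0.9999, 0.0139, -0.0032, 0.0128], [0.0008, -0.1712, -0.9852, 1.11], [0.0, 0.0, 0.0, 1.0]]
```

View pics/scene0.png

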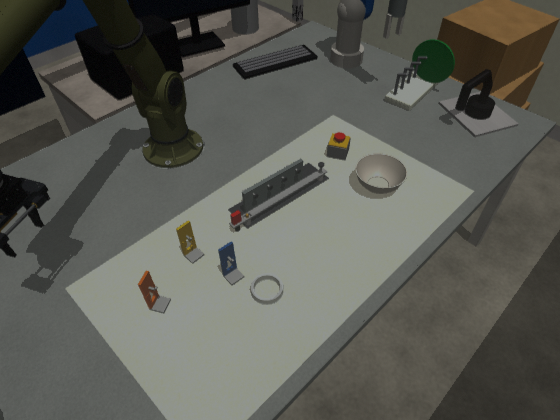

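View pics/top0.png

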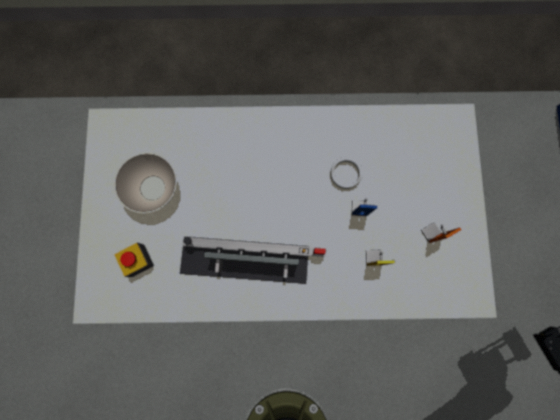

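```bash
cat > h.py <<'E'
import numpy as np, cv2
from scipy.optimize import least_squares
CAM={}
def cams():
    from cell import env
    for n in('scene','top'):
        r=env.read_camera(n); CAM[n]=(r['mtx'],r['pose'],r['img'])
    return CAM
def proj(n,P):
    K,T,_=CAM[n]; P=np.atleast_2d(P); R,t=T[:3,:3],T[:3,3]
    c=(P-t)@R; u=c@K.T; return u[:,:2]/u[:,2:]
def onz(n,uv,z):
    K,T,_=CAM[n]; d=T[:3,:3]@np.linalg.solve(K,[uv[0],uv[1],1.]); t=T[:3,3]
    return t+d*(z-t[2])/d[2]
def tri(us,ut):
    f=lambda P: np.r_[proj('scene',P)[0]-us,proj('top',P)[0]-ut]
    r=least_squares(f,[.6,0,.05]); return r.x,np.abs(r.fun).max()
def crop(n,x0,y0,x1,y1,s,fn,grid=None):
    im=CAM[n][2][y0:y1,x0:x1]; im=cv2.resize(im,None,fx=s,fy=s,interpolation=cv2.INTER_CUBIC)
    im=cv2.convertScaleAbs(im,alpha=1.3)
    for x in range((x0+9)//10*10,x1,10):
        cv2.putText(im,str(x),((x-x0)*s,8),0,.3,(0,255,0),1); cv2.line(im,((x-x0)*s,10),((x-x0)*s,14),(0,255,0),1)
    for y in range((y0+9)//10*10,y1,10):
        cv2.putText(im,str(y),(0,(y-y0)*s+3),0,.3,(0,255,0),1)
    cv2.imwrite('pics/'+fn,im)
def rt(x,y,yaw,P,z=0):
    c,s=np.cos(yaw),np.sin(yaw); P=np.atleast_2d(P).astype(float)
    return np.c_[x+c*P[:,0]-s*P[:,1], y+s*P[:,0]+c*P[:,1], z+P[:,2]]
E
python3 - <<'E'
from h import *
cams()
crop('scene',220,140,350,240,6,'s1.png'); crop('scene',130,210,290,320,5,'s2.png')
crop('top',170,225,335,295,4,'t1.png'); crop('top',325,190,475,280,5,'t2.png')
E
```

```text
(no output)
```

View pics/s1.png

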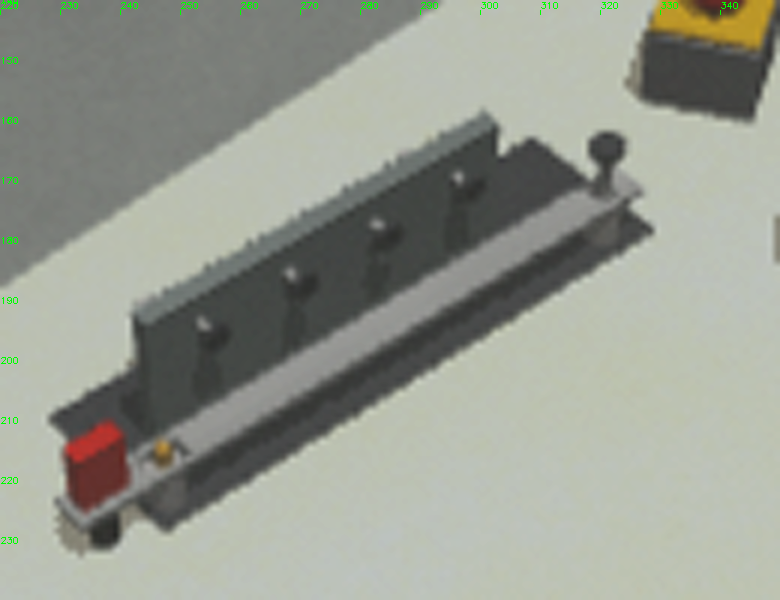

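View pics/s2.png

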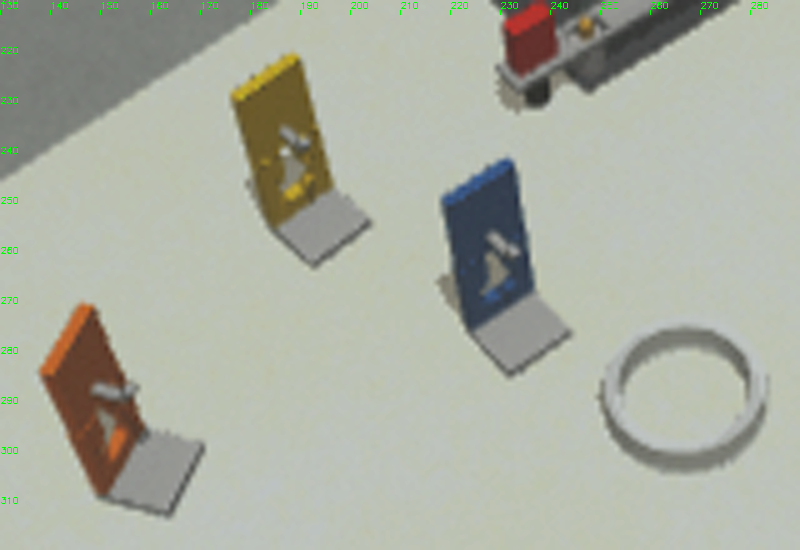

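View pics/t1.png

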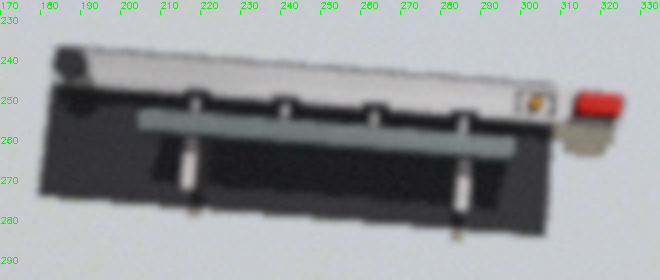

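View pics/t2.png

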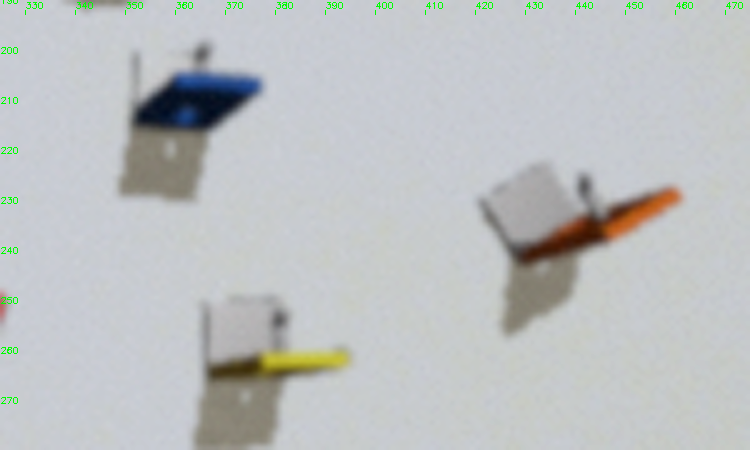

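```bash
cat > fit.py <<'E'
from h import *
def fit(pts,x0):
    f=lambda p: np.concatenate([proj(n,rt(*p,P))[0]-uv for n,uv,P in pts])
    r=least_squares(f,x0,loss='soft_l1'); 
    for (n,uv,P),e in zip(pts,f(r.x).reshape(-1,2)): print(n,uv,P,e.round(1))
    print('=>',r.x[:2].round(4),np.degrees(r.x[2]).round(2)); return r.x
E
python3 - <<'E'
from fit import *
cams()
p=fit([('scene',(228,210),(-.06,-.15,.004)),('scene',(248,228),(.045,-.15,.004)),('scene',(329,178.5),(.045,.202,.004)),('scene',(308.5,163),(-.06,.202,.004)),
('top',(180,273.5),(-.06,.202,.004)),('top',(306,284),(-.06,-.15,.004)),
('top',(203.5,252),(0,.12,.1)),('top',(298,261),(0,-.12,.1)),('top',(203.5,257),(-.014,.12,.1)),('top',(298,265),(-.014,-.12,.1)),
('scene',(321,164.3),(.028,.175,.070)),('top',(187.5,241),(.028,.175,.072)),
('scene',(247,215),(.028,-.135,.044)),('top',(303.5,250.3),(.028,-.135,.045)),
('scene',(242.5,191),(-.014,-.12,.1)),('scene',(301.5,161),(0,.12,.1)),('scene',(244,194),(0,-.12,.1)),
('scene',(255.8,195.8),(.016,-.087,.08)),('scene',(298,170.3),(.016,.087,.08)),
('scene',(236,212),(.028,-.175,.076)),('top',(319.5,248.5),(.028,-.175,.076)),
],[.55,.05,0])
print('grip pt',rt(*p,(.028,-.175,.062)),'pivot',rt(*p,(.028,.175,.03)))
E
```

```text
scene (228, 210) (-0.06, -0.15, 0.004) [-0.6 -1.4]
scene (248, 228) (0.045, -0.15, 0.004) [-1.2 -0.5]
scene (329, 178.5) (0.045, 0.202, 0.004) [-0.7 -1.5]
scene (308.5, 163) (-0.06, 0.202, 0.004) [-0.6 -1.3]
top (180, 273.5) (-0.06, 0.202, 0.004) [-1.3  0.1]
top (306, 284) (-0.06, -0.15, 0.004) [ 0.  -1.2]
top (203.5, 252) (0, 0.12, 0.1) [ 0.6 -0.7]
top (298, 261) (0, -0.12, 0.1) [ 0.2 -2.9]
top (203.5, 257) (-0.014, 0.12, 0.1) [-0.  -0.2]
top (298, 265) (-0.014, -0.12, 0.1) [-0.1 -1.3]
scene (321, 164.3) (0.028, 0.175, 0.07) [-0.6 -0.8]
top (187.5, 241) (0.028, 0.175, 0.072) [-1.2 -1. ]
scene (247, 215) (0.028, -0.135, 0.044) [-0.5 -1.5]
top (303.5, 250.3) (0.028, -0.135, 0.045) [-0. -1.]
scene (242.5, 191) (-0.014, -0.12, 0.1) [-1.6  0. ]
scene (301.5, 161) (0, 0.12, 0.1) [ 1.2 -1.5]
scene (244, 194) (0, -0.12, 0.1) [-0.3 -0.5]
scene (255.8, 195.8) (0.016, -0.087, 0.08) [0.1 0.1]
scene (298, 170.3) (0.016, 0.087, 0.08) [0.3 0.7]
scene (236, 212) (0.028, -0.175, 0.076) [-0.9  0.8]
top (319.5, 248.5) (0.028, -0.175, 0.076) [0.  0.9]
=> [0.4595 0.0823] -4.92
grip pt [[ 0.47236281 -0.09445316  0.062     ]] pivot [[0.50238305 0.25425701 0.03      ]]
```

```bash
cat > plates0.py <<'E'
from fit import *
cams()
w=.022
def S(l): return [(n,(u-.45,v-.45),P) for n,(u,v),P in l]
T=.125
yel=S([('scene',(176.2,229.5),(0,-w,T)),('scene',(177.5,231),(.008,-w,T)),('scene',(188,221),(0,w,T)),('scene',(190,222),(.008,w,T)),
('scene',(184.5,255.5),(.008,-w,.008)),('scene',(192.5,263),(.043,-w,.008)),('scene',(203.8,254.3),(.043,w,.008)),('scene',(196,248),(.008,w,.008)),
('top',(394,260.5),(.008,-w,T)),('top',(394,262.5),(0,-w,T)),('top',(376.5,264),(0,w,T)),('top',(377,261.5),(.008,w,T)),('top',(365.5,250.5),(.043,w,.008)),('top',(366,265.5),(0,w,0))])
blu=S([('scene',(218,249),(0,-w,T)),('scene',(219,251),(.008,-w,T)),('scene',(231.5,241.2),(0,w,T)),('scene',(233,243),(.008,w,T)),
('scene',(224,276),(.008,-w,.008)),('scene',(232,285),(.043,-w,.008)),('scene',(244,277),(.043,w,.008)),('scene',(236.5,268),(.008,w,.008)),
('top',(376.5,206),(.008,-w,T)),('top',(376.,208.2),(0,-w,T)),('top',(360,205),(.008,w,T)),('top',(351.5,215),(0,w,0)),('top',(366,215.7),(0,-w,0))])
ora=S([('scene',(138,284),(0,-w,T)),('scene',(139.8,285.5),(.008,-w,T)),('scene',(145.5,270.5),(0,w,T)),('scene',(149,271.5),(.008,w,T)),
('scene',(150.5,309.3),(.008,-w,.008)),('scene',(164,313),(.043,-w,.008)),('scene',(171,299),(.043,w,.008)),
('top',(460,228),(.008,-w,T)),('top',(460.5,230),(0,-w,T)),('top',(446.5,238),(0,w,T)),('top',(420,230),(.043,w,.008)),('top',(433,223),(.043,-w,.008)),('top',(428,242.5),(0,w,0))])
for l,x0 in((yel,(.45,-.25,0)),(blu,(.58,-.25,0)),(ora,(.5,-.45,.3))): fit(l,x0)
for n,uv,z in(('top',(346,175),.024),('top',(147,183),.07),('top',(132,260),.08)): print(onz(n,uv,z))
E
python3 plates0.py
```

```text
scene (175.75, 229.05) (0, -0.022, 0.125) [-0.7 -1. ]
scene (177.05, 230.55) (0.008, -0.022, 0.125) [-0.2 -1. ]
scene (187.55, 220.55) (0, 0.022, 0.125) [ 0.1 -1.3]
scene (189.55, 221.55) (0.008, 0.022, 0.125) [-0.1 -0.9]
scene (184.05, 255.05) (0.008, -0.022, 0.008) [0.3 0. ]
scene (192.05, 262.55) (0.043, -0.022, 0.008) [-0.2 -0.9]
scene (203.35000000000002, 253.85000000000002) (0.043, 0.022, 0.008) [ 0.2 -1.1]
scene (195.55, 247.55) (0.008, 0.022, 0.008) [ 0.4 -1.2]
top (393.55, 260.05) (0.008, -0.022, 0.125) [ 0.7 -1.2]
top (393.55, 262.05) (0, -0.022, 0.125) [1. 0.]
top (376.05, 263.55) (0, 0.022, 0.125) [ 0.8 -0.6]
top (376.55, 261.05) (0.008, 0.022, 0.125) [-0.  -1.3]
top (365.05, 250.05) (0.043, 0.022, 0.008) [ 0.1 -0.7]
top (365.55, 265.05) (0, 0.022, 0) [0.3 0. ]
=> [ 0.4338 -0.2519] 1.99
scene (217.55, 248.55) (0, -0.022, 0.125) [-0.4 -0. ]
scene (218.55, 250.55) (0.008, -0.022, 0.125) [ 0.3 -0.1]
scene (231.05, 240.75) (0, 0.022, 0.125) [-0.1 -0.4]
scene (232.55, 242.55) (0.008, 0.022, 0.125) [ 0.1 -0.4]
scene (223.55, 275.55) (0.008, -0.022, 0.008) [ 0.1 -0.1]
scene (231
[... 601 characters left out ...]
, 0.125) [ 0.6 -0.8]
scene (148.55, 271.05) (0.008, 0.022, 0.125) [-0.1 -1.1]
scene (150.05, 308.85) (0.008, -0.022, 0.008) [ 0.9 -0.8]
scene (163.55, 312.55) (0.043, -0.022, 0.008) [-0.8 -1.2]
scene (170.55, 298.55) (0.043, 0.022, 0.008) [-0.4 -1. ]
top (459.55, 227.55) (0.008, -0.022, 0.125) [-0.2 -1.5]
top (460.05, 229.55) (0, -0.022, 0.125) [ 1.1 -0.8]
top (446.05, 237.55) (0, 0.022, 0.125) [ 0.4 -0.2]
top (419.55, 229.55) (0.043, 0.022, 0.008) [ 1.1 -0.9]
top (432.55, 222.55) (0.043, -0.022, 0.008) [ 1.2 -1.5]
top (427.55, 242.05) (0, 0.022, 0) [0.4 0.2]
=> [ 0.5046 -0.4267] 28.53
[ 0.6856297  -0.18145366  0.024     ]
[0.65842444 0.36479829 0.07      ]
[0.45160256 0.39140784 0.08      ]
```

```bash
cat > plan.py <<'E'
import numpy as np,sys
from scipy.spatial.transform import Rotation as R
from scipy.linalg import logm,expm
def cur():
    from cell import env
    o=env.get_obs(); T=np.eye(4); T[:3,:3]=R.from_euler('xyz',o['tool_rot'],degrees=True).as_matrix(); T[:3,3]=o['tool_pos']; return T,o
def tgt(x,y,z,yaw,roll=180,pitch=0):
    T=np.eye(4); T[:3,:3]=R.from_euler('xyz',[roll,pitch,yaw],degrees=True).as_matrix(); T[:3,3]=[x,y,z]; return T
def row(A,B,N):
    D=np.linalg.inv(A)@B; r=R.from_matrix(D[:3,:3]).as_rotvec()
    X=expm(np.real(logm(D))/N) if np.linalg.norm(r)>1e-6 else None
    t=D[:3,3]/N if X is None else X[:3,3]
    return np.r_[t*100, np.degrees(r)/N]
def go(*wps):
    A,o=cur(); print('t',o['time_s'],'pos',A[:3,3].round(4),'rot',o['tool_rot'].round(2),'F',o['force'].round(1),'w',round(o['grip_width'],4))
    for x,y,z,yaw,N in wps:
        B=tgt(x,y,z,yaw); print(N,'x',row(A,B,N).round(3).tolist()); A=B
E
python3 -c "
from plan import *
go((.472,-.0945,.20,85,20),(.472,-.0945,.116,85,6))"
```

```text
t 0.4 pos [ 0.2867 -0.5833  0.2921] rot [-179.99    0.     26.17] F [0.5 0.4 0.3] w 0.087
20 x [2.638, -0.713, 0.461, -0.001, -0.0, -2.941]
6 x [-0.0, -0.0, 1.4, 0.0, 0.0, 0.0]
```

>>> drive_tool --pt "2.638 -0.713 0.461 0 0 -2.941 1" --pt "2.638 -0.713 0.461 0 0 -2.941 1" --pt "2.638 -0.713 0.461 0 0 -2.941 1" --pt "2.638 -0.713 0.461 0 0 -2.941 1" --pt "2.638 -0.713 0.461 0 0 -2.941 1" --pt "2.638 -0.713 0.461 0 0 -2.941 1" --pt "2.638 -0.713 0.461 0 0 -2.941 1" --pt "2.638 -0.713 0.461 0 0 -2.941 1" --pt "2.638 -0.713 0.461 0 0 -2.941 1" --pt "2.638 -0.713 0.461 0 0 -2.941 1" --pt "2.638 -0.713 0.461 0 0 -2.941 1" --pt "2.638 -0.713 0.461 0 0 -2.941 1" --pt "2.638 -0.713 0.461 0 0 -2.941 1" --pt "2.638 -0.713 0.461 0 0 -2.941 1" --pt "2.638 -0.713 0.461 0 0 -2.941 1" --pt "2.638 -0.713 0.461 0 0 -2.941 1" --pt "2.638 -0.713 0.461 0 0 -2.941 1" --pt "2.638 -0.713 0.461 0 0 -2.941 1" --pt "2.638 -0.713 0.461 0 0 -2.941 1" --pt "2.638 -0.713 0.461 0 0 -2.941 1" --force 20

```text
time_s: 2.07
tool_pos: [0.4717, -0.0907, 0.1996]
tool_rot: [180.0, 0.0, 85.4]
force: [0.3, 0.1, -0.9]
grip_width: 0.0872
```

>>> drive_tool --pt "0 0 0 0 0 0 1" --pt "0 0 0 0 0 0 1" --pt "0 0 0 0 0 0 1"

```text
time_s: 2.32
tool_pos: [0.472, -0.0936, 0.2001]
tool_rot: [180.0, 0.1, 85.1]
force: [0.6, -0.2, 0.3]
grip_width: 0.0868
```

```bash
python3 - <<'E'
from plan import *
go((.472,-.0945,.116,85,6))
from h import *
cams(); crop('scene',170,130,300,230,6,'s3.png'); crop('top',255,200,385,300,6,'t3.png')
A,_=cur(); 
for n in('scene','top'): print(n,[proj(n,(A@[0,s*.0435,.07,1])[:3])[0].round(1) for s in(1,-1)])
E
```

```text
t 2.3167 pos [ 0.472  -0.0936  0.2001] rot [1.7999e+02 7.0000e-02 8.5140e+01] F [ 0.6 -0.2  0.3] w 0.0868
6 x [-0.014, 0.002, 1.401, 0.002, 0.011, 0.023]
scene [array([242.2, 208.7]), array([224.6, 192.1])]
top [array([322.9, 230.3]), array([321. , 265.4])]
```

View pics/s3.png

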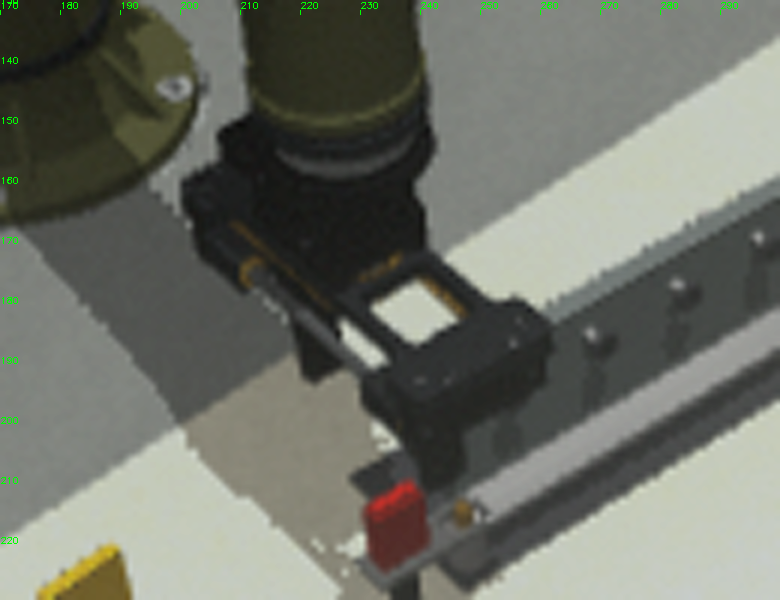

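View pics/t3.png

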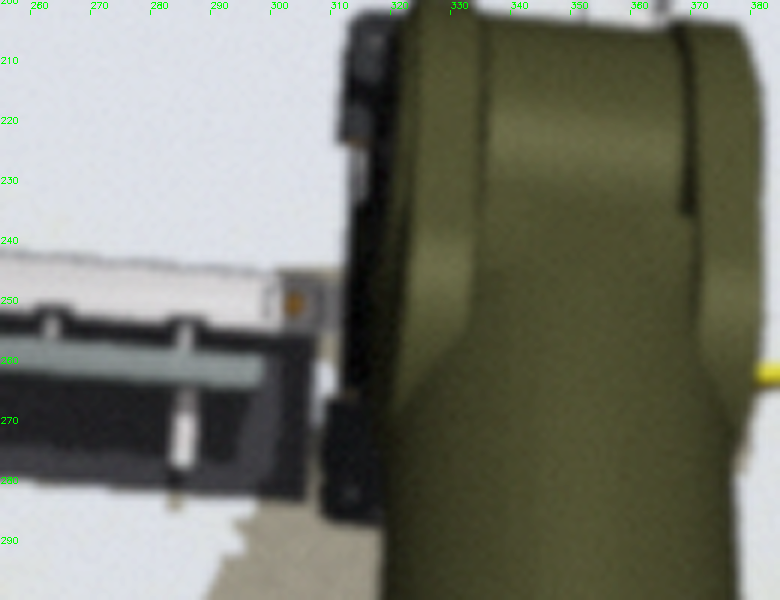

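>>> drive_tool --pt "0 0 2.0 0 0 0 1" --pt "0 0 2.0 0 0 0 1" --pt "0 0 2.0 0 0 0 1" --pt "0 0 1.2 0 0 0 1" --pt "0 0 1.2 0 0 0 1" --pt "0 0 0 0 0 0 1" --pt "0 0 0 0 0 0 0" --pt "0 0 0 0 0 0 0" --pt "0 0 0 0 0 0 0" --pt "0 0 0 0 0 0 0" --pt "0 0 0 0 0 0 0" --pt "0 0 0 0 0 0 0" --pt "0 0 0 0 0 0 0" --pt "0 0 0 0 0 0 0" --force 20

```text
time_s: 3.58
tool_pos: [0.4721, -0.0945, 0.1162]
tool_rot: [180.0, 0.0, 85.0]
force: [-0.5, -0.6, 0.1]
grip_width: 0.0418
```

```bash
python3 - <<'E'
from plan import *
go((.472,-.0945,.116,85,6))
E
```

```text
t 3.5833 pos [ 0.4721 -0.0945  0.1162] rot [1.7999e+02 1.0000e-02 8.4990e+01] F [-0.5 -0.6  0.1] w 0.0418
6 x [-0.001, -0.001, 0.003, 0.002, 0.002, -0.001]
```

>>> drive_tool --pt "0 0 0 0 0 0 0" --pt "0 0 0 0 0 0 0" --pt "0 0 0 0 0 0 0" --pt "0 0 0 0 0 0 0" --pt "0 0 0 0 0 0 0" --pt "0 0 0 0 0 0 0" --pt "0 0 0 0 0 0 0" --pt "0 0 0 0 0 0 0"

```text
time_s: 4.25
tool_pos: [0.4721, -0.0945, 0.116]
tool_rot: [180.0, -0.0, 85.0]
force: [0.3, 0.6, -1.2]
grip_width: 0.0141
```

>>> drive_tool --pt "0 0 -0.4 0 0 0 0" --pt "0 0 -0.5 0 0 0 0" --pt "0 0 -0.5 0 0 0 0" --pt "0 0 -0.5 0 0 0 0" --pt "0 0 -0.4 0 0 0 0" --pt "0 0 0 0 0 0 0" --pt "0 0 0 0 0 0 0" --force 30

```text
time_s: 4.83
tool_pos: [0.4723, -0.0944, 0.1394]
tool_rot: [180.0, 0.0, 85.0]
force: [-0.5, 0.8, -1.5]
grip_width: 0.0136
```

```bash
python3 - <<'E'
from plan import *
go((.472,-.0945,.116,85,6))
A,o=cur()
G=np.eye(4);G[:3,:3]=R.from_euler('z',44,degrees=True).as_matrix();p=np.array([.5024,.2543,0]);G[:3,3]=p-G[:3,:3]@p
B=G@A; print(B[:3,3],row(A,B,22).round(3).tolist())
from h import *
cams(); crop('scene',220,140,350,240,6,'s4.png')
E
```

```text
t 4.8333 pos [ 0.4723 -0.0944  0.1394] rot [1.7996e+02 1.0000e-02 8.5000e+01] F [-0.5  0.8 -1.5] w 0.0136
6 x [-0.003, -0.004, 0.391, 0.007, 0.002, -0.0]
[ 0.72291583 -0.01743701  0.13943633] [0.023, 1.221, 0.001, -0.0, 0.002, -2.0]
```

View pics/s4.png

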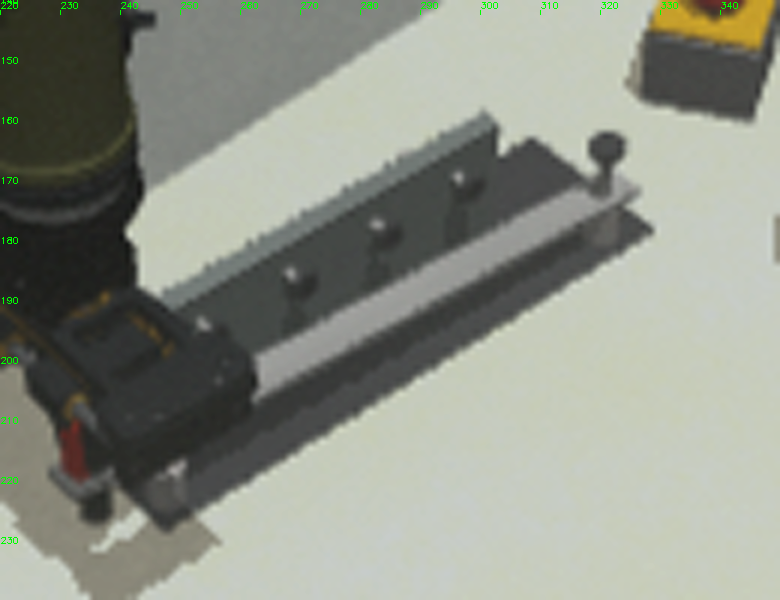

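>>> drive_tool --pt "0.02 1.22 0 0 0 -2 0" --pt "0.02 1.22 0 0 0 -2 0" --pt "0.02 1.22 0 0 0 -2 0" --pt "0.02 1.22 0 0 0 -2 0" --pt "0.02 1.22 0 0 0 -2 0" --pt "0.02 1.22 0 0 0 -2 0" --pt "0.02 1.22 0 0 0 -2 0" --pt "0.02 1.22 0 0 0 -2 0" --pt "0.02 1.22 0 0 0 -2 0" --pt "0.02 1.22 0 0 0 -2 0" --pt "0.02 1.22 0 0 0 -2 0" --pt "0.02 1.22 0 0 0 -2 0" --pt "0.02 1.22 0 0 0 -2 0" --pt "0.02 1.22 0 0 0 -2 0" --pt "0.02 1.22 0 0 0 -2 0" --pt "0.02 1.22 0 0 0 -2 0" --pt "0.02 1.22 0 0 0 -2 0" --pt "0.02 1.22 0 0 0 -2 0" --pt "0.02 1.22 0 0 0 -2 0" --pt "0.02 1.22 0 0 0 -2 0"

```text
time_s: 6.6
tool_pos: [0.7037, -0.0333, 0.1383]
tool_rot: [-180.0, -0.0, 125.0]
force: [1.1, 0.2, -1.6]
grip_width: 0.0141
```

>>> drive_tool --pt "0.02 1.22 0 0 0 -2 0" --pt "0.02 1.22 0 0 0 -2 0" --pt "0 0 0 0 0 0 0" --pt "0 0 0 0 0 0 0" --pt "0 0 0.5 0 0 0 0" --pt "0 0 0.5 0 0 0 0" --pt "0 0 0.5 0 0 0 0" --pt "0 0 0.4 0 0 0 0" --pt "0 0 0.2 0 0 0 0" --pt "0 0 0.2 0 0 0 0" --pt "0 0 0 0 0 0 0"

```text
time_s: 7.52
tool_pos: [0.7226, -0.0184, 0.1163]
tool_rot: [-180.0, 0.0, 129.0]
force: [0.5, -0.8, -0.3]
grip_width: 0.0139
```

```bash
python3 - <<'E'
from plan import *
go((.723,-.0175,.116,129,6))
from h import *
cams(); cv2.imwrite('pics/s5.png',CAM['scene'][2]);
E
```

```text
t 7.5167 pos [ 0.7226 -0.0184  0.1163] rot [-1.7999e+02  2.0000e-02  1.2898e+02] F [ 0.5 -0.8 -0.3] w 0.0139
6 x [0.007, 0.015, 0.004, -0.002, 0.003, -0.003]
```

View pics/s5.png

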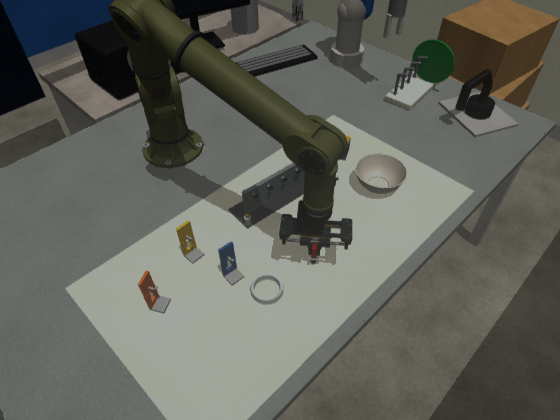

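>>> drive_tool --pt "0 0 0.0 0 0 0 0.7" --pt "0 0 0 0 0 0 0.7" --pt "0 0 0 0 0 0 0.7" --pt "0 0 0 0 0 0 0.7" --pt "0 0 0 0 0 0 0.7" --pt "0 0 -2 0 0 0 1" --pt "0 0 -3 0 0 0 1" --pt "0 0 -3 0 0 0 1" --pt "0 0 -3 0 0 0 1" --pt "0 0 -3 0 0 0 1" --pt "0 0 0 0 0 0 1"

```text
time_s: 8.53
tool_pos: [0.7251, -0.0173, 0.2641]
tool_rot: [179.5, 0.4, 129.0]
force: [0.6, 1.2, 1.6]
grip_width: 0.079
```

```bash
python3 - <<'E'
from plan import *
go((.438,-.252,.245,92,14))
from h import *
cams(); cv2.imwrite('pics/s6.png',CAM['scene'][2]);crop('scene',130,210,290,320,5,'s6b.png');
E
```

```text
t 8.5333 pos [ 0.7251 -0.0173  0.2641] rot [179.49   0.4  128.98] F [0.6 1.2 1.6] w 0.079
14 x [-0.807, -2.572, 0.126, 0.045, 0.016, 2.642]
```

View pics/s6b.png

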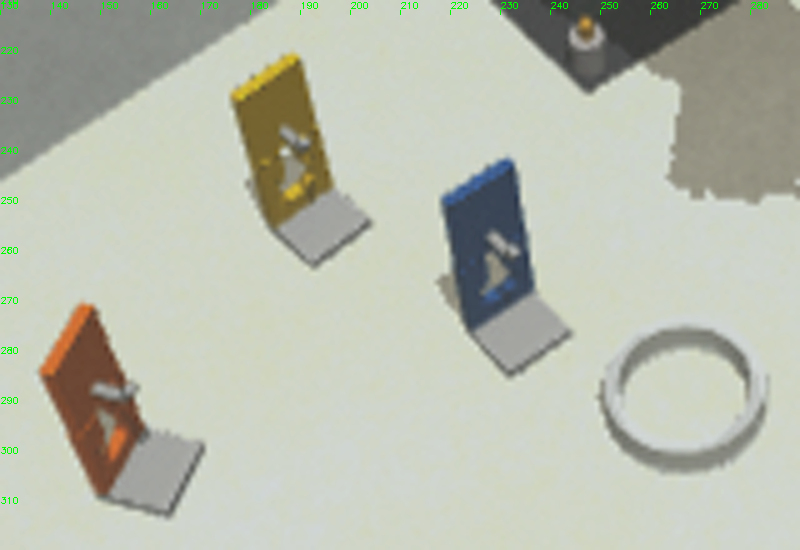

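View pics/s6.png

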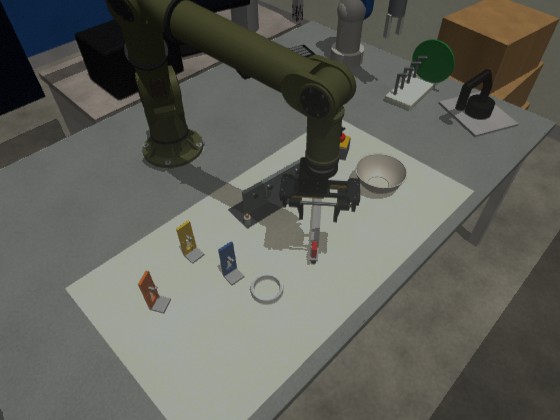

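>>> drive_tool --pt "-0.81 -2.57 0.13 0.04 0.02 2.64 1" --pt "-0.81 -2.57 0.13 0.04 0.02 2.64 1" --pt "-0.81 -2.57 0.13 0.04 0.02 2.64 1" --pt "-0.81 -2.57 0.13 0.04 0.02 2.64 1" --pt "-0.81 -2.57 0.13 0.04 0.02 2.64 1" --pt "-0.81 -2.57 0.13 0.04 0.02 2.64 1" --pt "-0.81 -2.57 0.13 0.04 0.02 2.64 1" --pt "-0.81 -2.57 0.13 0.04 0.02 2.64 1" --pt "-0.81 -2.57 0.13 0.04 0.02 2.64 1" --pt "-0.81 -2.57 0.13 0.04 0.02 2.64 1" --pt "-0.81 -2.57 0.13 0.04 0.02 2.64 1" --pt "-0.81 -2.57 0.13 0.04 0.02 2.64 1" --pt "-0.81 -2.57 0.13 0.04 0.02 2.64 1" --pt "-0.81 -2.57 0.13 0.04 0.02 2.64 1" --pt "0 0 0 0 0 0 1" --pt "0 0 0 0 0 0 1" --pt "0 0 0 0 0 0 1"

```text
time_s: 10.05
tool_pos: [0.4358, -0.2526, 0.2387]
tool_rot: [-179.4, -0.1, 92.1]
force: [0.3, -0.2, -0.1]
grip_width: 0.087
```

```bash
python3 - <<'E'
from plan import *
go((.438,-.252,.245,92,2),(.438,-.252,.166,92,6))
from h import *
cams(); crop('scene',140,170,270,270,6,'s7.png');crop('scene',220,130,350,230,6,'s7r.png')
E
```

```text
t 10.05 pos [ 0.4358 -0.2526  0.2387] rot [-1.7936e+02 -1.4000e-01  9.2070e+01] F [ 0.3 -0.2 -0.1] w 0.087
2 x [0.026, 0.109, -0.315, -0.318, -0.07, 0.037]
6 x [0.0, -0.0, 1.317, 0.0, 0.0, 0.0]
```

View pics/s7.png

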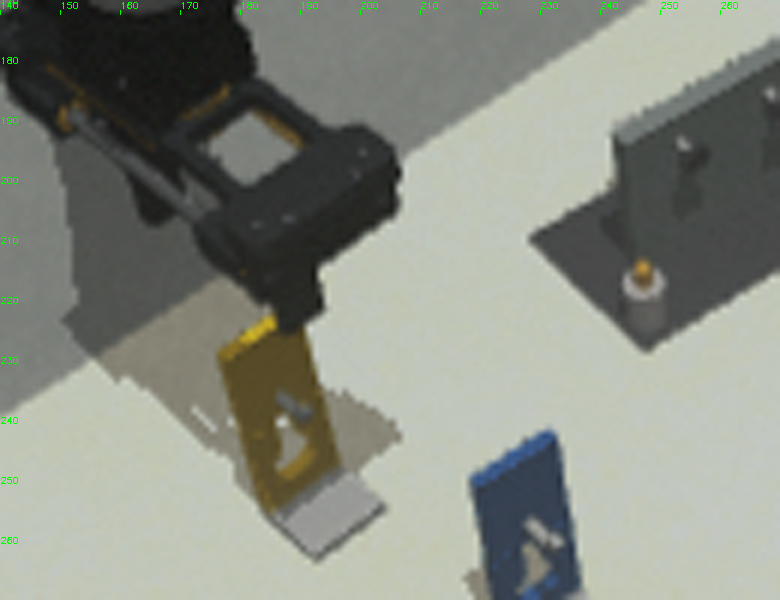

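View pics/s7r.png

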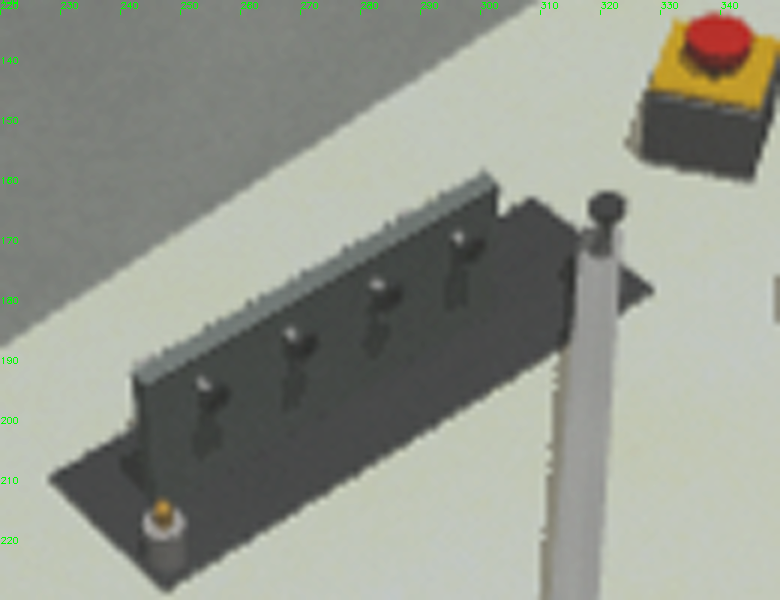

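>>> drive_tool --pt "0.03 0.11 -0.1 -0.32 -0.07 0.04 1" --pt "0.03 0.11 -0.1 -0.32 -0.07 0.04 1" --pt "0 0 1.5 0 0 0 1" --pt "0 0 1.5 0 0 0 1" --pt "0 0 1.5 0 0 0 1" --pt "0 0 1.5 0 0 0 1" --pt "0 0 1.3 0 0 0 1" --pt "0 0 0 0 0 0 1" --pt "0 0 0 0 0 0 1"

```text
time_s: 10.9
tool_pos: [0.438, -0.252, 0.1681]
tool_rot: [-180.0, -0.0, 92.0]
force: [-0.1, 0.1, 0.3]
grip_width: 0.0874
```

```bash
python3 - <<'E'
from plan import *
go((.438,-.252,.166,92,1))
E
```

```text
t 10.9 pos [ 0.438  -0.252   0.1681] rot [-179.99   -0.     92.  ] F [-0.1  0.1  0.3] w 0.0874
1 x [0.004, -0.001, 0.211, -0.012, -0.004, -0.0]
```

>>> drive_tool --pt "0 0 0.2 0 0 0 0.3" --pt "0 0 0 0 0 0 0.2" --pt "0 0 0 0 0 0 0.1" --pt "0 0 0 0 0 0 0" --pt "0 0 0 0 0 0 0" --pt "0 0 0 0 0 0 0" --pt "0 0 0 0 0 0 0" --pt "0 0 0 0 0 0 0" --pt "0 0 0 0 0 0 0" --pt "0 0 0 0 0 0 0" --pt "0 0 0 0 0 0 0" --pt "0 0 0 0 0 0 0" --pt "0 0 0 0 0 0 0" --pt "0 0 0 0 0 0 0" --pt "0 0 0 0 0 0 0" --pt "0 0 0 0 0 0 0" --pt "0 0 0 0 0 0 0" --force 40

```text
time_s: 12.32
tool_pos: [0.4379, -0.2525, 0.1664]
tool_rot: [180.0, 0.1, 92.0]
force: [0.8, 0.8, 0.3]
grip_width: 0.0074
```

```bash
python3 - <<'E'
from plan import *
go((.438,-.252,.22,92,4))
from h import *
cams(); crop('scene',140,170,270,270,6,'s8.png')
E
```

```text
t 12.3167 pos [ 0.4379 -0.2525  0.1664] rot [1.7998e+02 5.0000e-02 9.1960e+01] F [0.8 0.8 0.3] w 0.0074
4 x [0.011, 0.003, -1.34, 0.006, 0.013, -0.011]
```

View pics/s8.png

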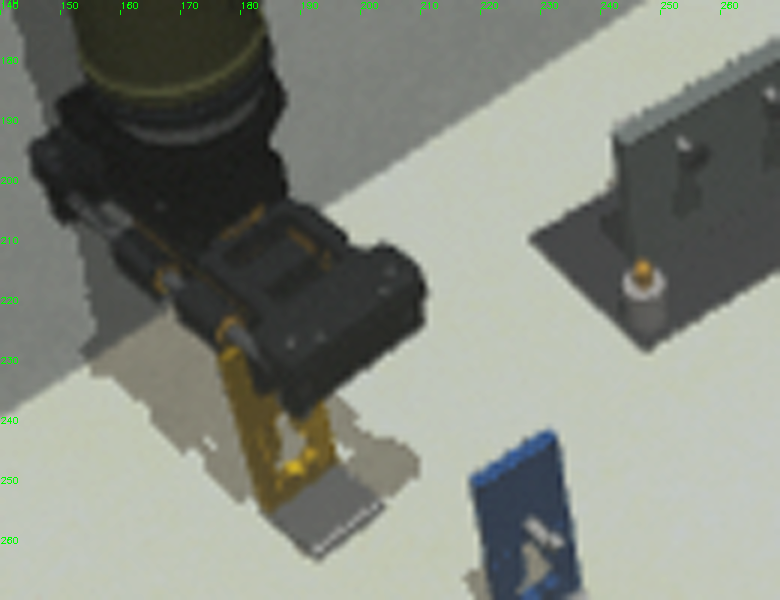

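```bash
cat > rack.py <<'E'
from fit import *
cams()
l=[('scene',(228,210),(-.06,-.15,.004)),('scene',(248,228.3),(.045,-.15,.004)),('scene',(329,178.3),(.045,.202,.004)),('scene',(308.5,163),(-.06,.202,.004)),
('top',(180,273.5),(-.06,.202,.004)),('top',(306,284),(-.06,-.15,.004)),
('top',(203.5,252),(0,.12,.1)),('top',(298,261),(0,-.12,.1)),('top',(203.5,257),(-.014,.12,.1)),('top',(298,265),(-.014,-.12,.1)),
('scene',(321,164.3),(.028,.175,.070)),('top',(187.5,241),(.028,.175,.072)),
('scene',(247,213.8),(.028,-.135,.043)),('top',(303.5,250.3),(.028,-.135,.045)),
('scene',(242.5,191),(-.014,-.12,.1)),('scene',(301.5,161),(0,.12,.1)),('scene',(244,194),(0,-.12,.1)),
('scene',(255.3,195.8),(.016,-.087,.08)),('scene',(270,187),(.016,-.029,.08)),('scene',(284.3,179),(.016,.029,.08)),('scene',(298.3,170.5),(.016,.087,.08)),
]
l=[(n,(u-.45,v-.45),P) for n,(u,v),P in l]
p=fit(l,[.46,.08,-.08])
o=lambda q:np.concatenate([proj(n,rt(*q[:3],P))[0]-uv-(q[3:5] if n=='scene' else q[5:7]) for n,uv,P in l])
r=least_squares(o,[*p,0,0,0,0],loss='soft_l1');print(r.x.round(4),np.degrees(r.x[2]))
E
python3 rack.py
```

```text
scene (227.55, 209.55) (-0.06, -0.15, 0.004) [-0.4 -1.4]
scene (247.55, 227.85000000000002) (0.045, -0.15, 0.004) [-1.1 -0.7]
scene (328.55, 177.85000000000002) (0.045, 0.202, 0.004) [-0.2 -0.8]
scene (308.05, 162.55) (-0.06, 0.202, 0.004) [ 0.  -0.9]
top (179.55, 273.05) (-0.06, 0.202, 0.004) [-1.1  0.4]
top (305.55, 283.55) (-0.06, -0.15, 0.004) [ 0.2 -0. ]
top (203.05, 251.55) (0, 0.12, 0.1) [ 0.9 -0.1]
top (297.55, 260.55) (0, -0.12, 0.1) [ 0.5 -1.7]
top (203.05, 256.55) (-0.014, 0.12, 0.1) [0.3 0.4]
top (297.55, 264.55) (-0.014, -0.12, 0.1) [ 0.1 -0.2]
scene (320.55, 163.85000000000002) (0.028, 0.175, 0.07) [-0.2 -0.3]
top (187.05, 240.55) (0.028, 0.175, 0.072) [-0.8 -0.6]
scene (246.55, 213.35000000000002) (0.028, -0.135, 0.043) [-0.3 -0. ]
top (303.05, 249.85000000000002) (0.028, -0.135, 0.045) [0.3 0.1]
scene (242.05, 190.55) (-0.014, -0.12, 0.1) [-1.4  0.1]
scene (301.05, 160.55) (0, 0.12, 0.1) [ 1.7 -1.1]
scene (243.55, 193.55) (0, -0.12, 0.1) [-0.2 -0.4]
scene (254.85000000000002, 195.35000000000002) (0.016, -0.087, 0.08) [0.7 0.3]
scene (269.55, 186.55) (0.016, -0.029, 0.08) [0.7 0.6]
scene (283.85, 178.55) (0.016, 0.029, 0.08) [0.6 0.3]
scene (297.85, 170.05) (0.016, 0.087, 0.08) [0.3 0.9]
=> [0.4584 0.0826] -5.28
[ 0.4529  0.0949 -0.093   1.5082 -3.019  -4.5417  2.073 ] -5.329350364130011
```

>>> drive_tool --pt "0 0 -0.5 0 0 0 0" --pt "0 0 -1 0 0 0 0" --pt "0 0 -1.5 0 0 0 0" --pt "0 0 -1.5 0 0 0 0" --pt "0 0 -1.5 0 0 0 0" --pt "0 0 0 0 0 0 0" --pt "0 0 0 0 0 0 0"

```text
time_s: 13.1
tool_pos: [0.4383, -0.2528, 0.2275]
tool_rot: [179.9, 0.1, 91.9]
force: [0.5, -0.7, -1.8]
grip_width: 0.0074
```

```bash
cat > rk.py <<'E'
from plan import *
RX,RY,RA=.459,.0826,-5.1
def W(x,y):
    a=np.radians(RA); return RX+np.cos(a)*x-np.sin(a)*y, RY+np.sin(a)*x+np.cos(a)*y
def inrack(p):
    a=np.radians(RA); d=np.array([p[0]-RX,p[1]-RY]); return np.array([np.cos(a)*d[0]+np.sin(a)*d[1],-np.sin(a)*d[0]+np.cos(a)*d[1]])
E
python3 - <<'E'
from rk import *
x,y=W(.039,.029);print(x,y)
go((.495,-.13,.226,86,5),(x,y,.2125,84.9,10))
E
```

```text
0.5004235361601468 0.1080183133191211
t 13.1 pos [ 0.4383 -0.2528  0.2275] rot [1.7987e+02 1.5000e-01 9.1950e+01] F [ 0.5 -0.7 -1.8] w 0.0074
5 x [2.465, 1.115, 0.027, 0.027, 0.028, 1.189]
10 x [2.377, -0.132, 0.135, -0.0, -0.0, 0.11]
```

>>> drive_tool --pt "1.23 0.56 0 0 0 0.6 0" --pt "2.465 1.115 0.03 0.03 0.03 1.19 0" --pt "2.465 1.115 0.03 0.03 0.03 1.19 0" --pt "2.465 1.115 0.03 0.03 0.03 1.19 0" --pt "2.465 1.115 0.03 0.03 0.03 1.19 0" --pt "1.23 0.56 0.02 0 0 0.6 0" --pt "2.38 -0.13 0.13 0 0 0.11 0" --pt "2.38 -0.13 0.13 0 0 0.11 0" --pt "2.38 -0.13 0.13 0 0 0.11 0" --pt "2.38 -0.13 0.13 0 0 0.11 0" --pt "2.38 -0.13 0.13 0 0 0.11 0" --pt "2.38 -0.13 0.13 0 0 0.11 0" --pt "2.38 -0.13 0.13 0 0 0.11 0" --pt "2.38 -0.13 0.13 0 0 0.11 0" --pt "2.38 -0.13 0.13 0 0 0.11 0" --pt "2.38 -0.13 0.13 0 0 0.11 0" --pt "0 0 0 0 0 0 0" --pt "0 0 0 0 0 0 0" --pt "0 0 0 0 0 0 0"

```text
time_s: 14.68
tool_pos: [0.5, 0.1077, 0.2114]
tool_rot: [-179.8, -0.0, 84.9]
force: [-0.6, -1.1, -2.4]
grip_width: 0.0074
```

```bash
python3 - <<'E'
from rk import *
x,y=W(.039,.029)
go((x,y,.2125,84.9,1))
from h import *
cams(); crop('scene',220,130,350,230,6,'s9.png'); crop('top',190,190,320,290,6,'t9.png')
E
```

```text
t 14.6833 pos [0.5    0.1077 0.2114] rot [-1.7982e+02 -1.0000e-02  8.4890e+01] F [-0.6 -1.1 -2.4] w 0.0074
1 x [0.035, 0.042, -0.113, -0.183, -0.006, -0.014]
```

View pics/s9.png

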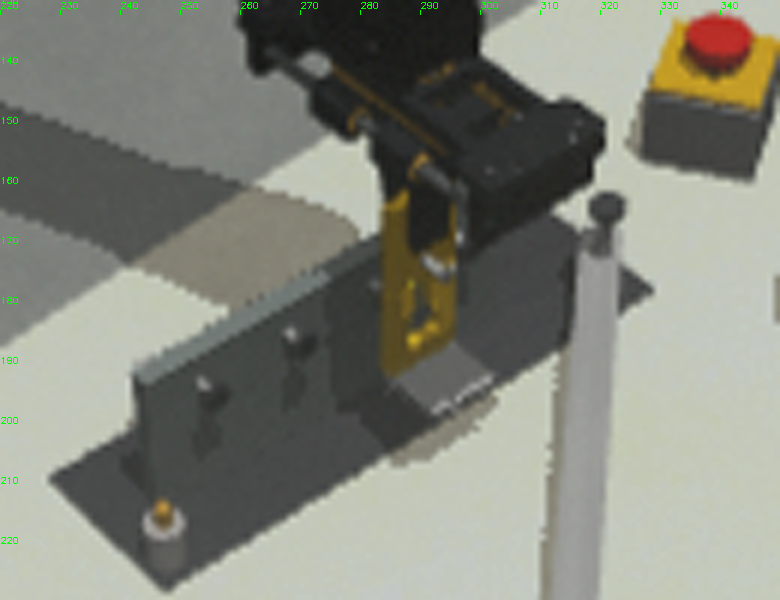

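View pics/t9.png

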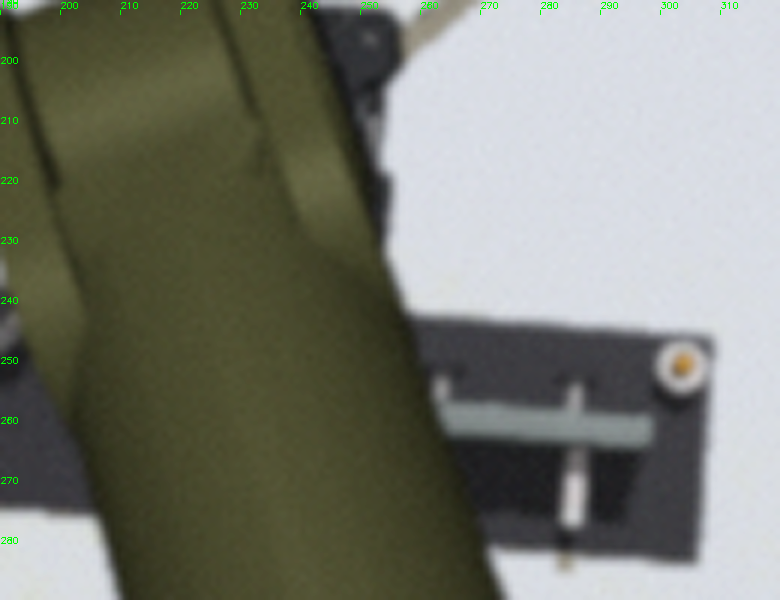

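```bash
cat > rel.py <<'E'
from fit import *
import rack
rs=[q for q in rack.l if q[0]=='scene']
print('SCENE ONLY RACK'); pr=fit(rs,[.46,.08,-.08])
def platefit(pts,z,x0):
    l=[('scene',(u-.45,v-.45),(P[0],P[1],P[2]+z)) for (u,v),P in pts]
    return fit(l,x0)
def relr(p,pr):
    c,s=np.cos(pr[2]),np.sin(pr[2]); d=p[:2]-pr[:2]
    return np.array([c*d[0]+s*d[1],-s*d[0]+c*d[1]])*1000,np.degrees(p[2]-pr[2])
E
cat > y1.py <<'E'
from rel import *
w=.022
p=platefit([((284.5,192.5),(.008,-w,.008)),((292.5,199.7),(.043,-w,.008)),((301.3,193),(.043,w,.008)),((295,187),(.008,w,.008)),((284.5,193.5),(.0,-w,.0))],.0455,[.5,.1,-.09])
print('rel',relr(p,pr))
print(proj('scene',rt(.496,.1077,np.radians(-5.1),[(.008,-w,.008),(.043,-w,.008),(.043,w,.008),(.008,w,.008)],.0455)).round(1))
E
python3 y1.py | grep -A99 SCENE
```

```text
SCENE ONLY RACK
scene (227.55, 209.55) (-0.06, -0.15, 0.004) [-0.4 -1. ]
scene (247.55, 227.85000000000002) (0.045, -0.15, 0.004) [-0.9 -0.4]
scene (328.55, 177.85000000000002) (0.045, 0.202, 0.004) [-0.3 -0.8]
scene (308.05, 162.55) (-0.06, 0.202, 0.004) [-0.2 -0.8]
scene (320.55, 163.85000000000002) (0.028, 0.175, 0.07) [-0.3 -0.3]
scene (246.55, 213.35000000000002) (0.028, -0.135, 0.043) [-0.2  0.3]
scene (242.05, 190.55) (-0.014, -0.12, 0.1) [-1.3  0.4]
scene (301.05, 160.55) (0, 0.12, 0.1) [ 1.5 -1. ]
scene (243.55, 193.55) (0, -0.12, 0.1) [-0.1 -0.1]
scene (254.85000000000002, 195.35000000000002) (0.016, -0.087, 0.08) [0.8 0.6]
scene (269.55, 186.55) (0.016, -0.029, 0.08) [0.8 0.8]
scene (283.85, 178.55) (0.016, 0.029, 0.08) [0.6 0.5]
scene (297.85, 170.05) (0.016, 0.087, 0.08) [0.3 1. ]
=> [0.4591 0.0819] -5.0
scene (284.05, 192.05) (0.008, -0.022, 0.0535) [0.3 0.7]
scene (292.05, 199.25) (0.043, -0.022, 0.0535) [-0.5 -0.5]
scene (300.85, 192.55) (0.043, 0.022, 0.0535) [ 1.1 -0.2]
scene (294.55, 186.55) (0.008, 0.022, 0.0535) [ 0.2 -0.1]
scene (284.05, 193.05) (0.0, -0.022, 0.0455) [-1.3  0.1]
=> [0.496  0.1068] -5.09
rel (array([34.56402539, 27.97416772]), np.float64(-0.09782991248706209))
[[284.5 192.6]
 [291.7 198.6]
 [302.2 192.2]
 [295.  186.3]]
```

>>> drive_tool --pt "0.09 -0.3 -0.1 -0.18 0 0 0" --pt "0 -0.5 0 0 0 0 0" --pt "0 -0.5 0 0 0 0 0" --pt "0 -0.2 0 0 0 0 0" --pt "0 -0.15 0 0 0 0 0" --pt "0 -0.15 0 0 0 0 0" --pt "0 -0.15 0 0 0 0 0" --pt "0 -0.15 0 0 0 0 0" --pt "0 -0.15 0 0 0 0 0" --pt "0 0 0 0 0 0 0"

```text
time_s: 15.72
tool_pos: [0.4778, 0.1115, 0.2132]
tool_rot: [179.9, -0.1, 84.9]
force: [0.6, -0.4, -2.2]
grip_width: 0.0075
```

```bash
python3 - <<'E'
from rk import *
go((.5,.108,.2125,84.9,1)); print(inrack(cur()[0][:3,3]))
E
```

```text
t 15.7167 pos [0.4778 0.1115 0.2132] rot [ 1.7992e+02 -5.0000e-02  8.4900e+01] F [ 0.6 -0.4 -2.2] w 0.0075
1 x [-0.15, 2.238, 0.073, 0.077, -0.052, 0.004]
[0.01619782 0.03044221]
```

>>> drive_tool --pt "-0.05 -0.15 0.05 0 0 0 0" --pt "0 -0.15 0.05 0 0 0 0" --pt "0 -0.15 0 0 0 0 0" --pt "0 -0.15 0 0 0 0 0" --pt "0 -0.15 0 0 0 0 0" --pt "0 -0.1 0 0 0 0 0" --pt "0 0 0 0 0 0 0"

```text
time_s: 16.3
tool_pos: [0.4694, 0.1117, 0.2123]
tool_rot: [179.9, -0.0, 84.9]
force: [1.1, 1.0, -1.8]
grip_width: 0.0078
```

>>> drive_tool --pt "0 -0.1 0 0 0 0 0" --pt "0 -0.1 0 0 0 0 0" --pt "0 0 0 0 0 0 0"

```text
time_s: 16.55
tool_pos: [0.4674, 0.1119, 0.2122]
tool_rot: [179.9, -0.1, 84.9]
force: [-0.3, 0.4, -2.0]
grip_width: 0.0079
```

>>> drive_tool --pt "0 -0.1 0 0 0 0 0" --pt "0 -0.05 0 0 0 0 0" --pt "0 0 0 0 0 0 0" --pt "0 0 0 0 0 0 0"

```text
time_s: 16.88
tool_pos: [0.4666, 0.1119, 0.2124]
tool_rot: [179.8, -0.1, 84.9]
force: [1.3, -0.2, -2.0]
grip_width: 0.0076
```

>>> drive_tool --pt "0 -0.1 0 0 0 0 0" --pt "0 0 0 0 0 0 0" --pt "0 0 0 0 0 0 0"

```text
time_s: 17.13
tool_pos: [0.4662, 0.1119, 0.2125]
tool_rot: [179.7, -0.1, 84.9]
force: [5.2, -0.7, -4.6]
grip_width: 0.0076
```

>>> drive_tool --pt "0 0.1 0.2 0.2 0 0 0" --pt "0 0 0.3 0 0 0 0" --pt "0 0 0.3 0 0 0 0" --pt "0 0 0.3 0 0 0 0" --pt "0 0 0.3 0 0 0 0" --pt "0 0 0.3 0 0 0 0" --pt "0 0 0 0 0 0 0"

```text
time_s: 17.72
tool_pos: [0.4668, 0.112, 0.1949]
tool_rot: [-180.0, -0.1, 84.9]
force: [7.1, -0.9, -3.5]
grip_width: 0.0077
```

>>> drive_tool --pt "0 0.05 0.2 0 0 0 0" --pt "0 0 0.3 0 0 0 0" --pt "0 0 0.3 0 0 0 0" --pt "0 0 0.2 0 0 0 0" --pt "0 0 0.1 0 0 0 0" --pt "0 0 0 0 0 0 0" --pt "0 0 0 0 0 0 0"

```text
time_s: 18.3
tool_pos: [0.467, 0.1119, 0.1839]
tool_rot: [-179.9, -0.1, 84.9]
force: [6.2, -0.6, -2.1]
grip_width: 0.0076
```

>>> drive_tool --pt "0 0.05 0.1 0 0 0 0" --pt "0 0 0.1 0 0 0 0" --pt "0 0 0 0 0 0 0" --pt "0 0 0 0 0 0 0"

```text
time_s: 18.63
tool_pos: [0.4672, 0.112, 0.183]
tool_rot: [-179.9, -0.0, 84.9]
force: [2.7, -0.2, 7.2]
grip_width: 0.0082
```

```bash
python3 - <<'E'
from h import *
cams(); crop('scene',220,130,350,230,6,'s10.png'); crop('scene',130,210,290,320,5,'s10b.png')
E
```

```text
(no output)
```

View pics/s10.png

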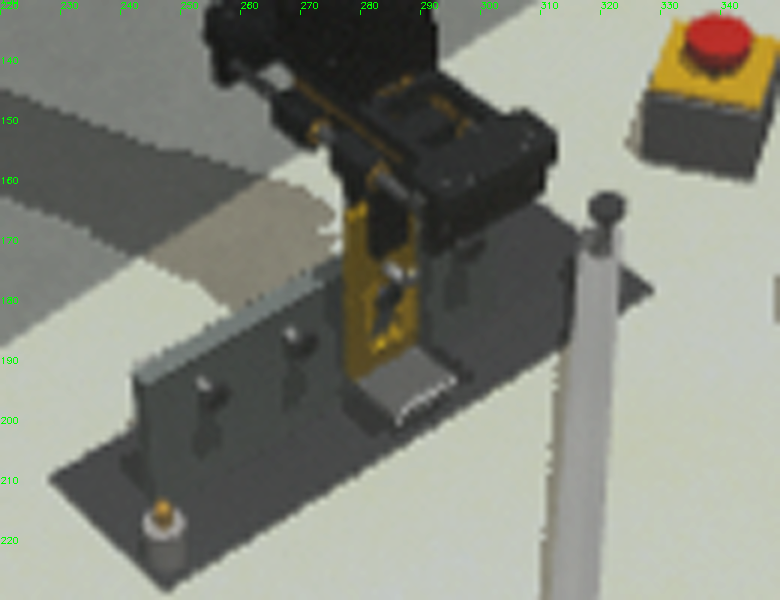

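View pics/s10b.png

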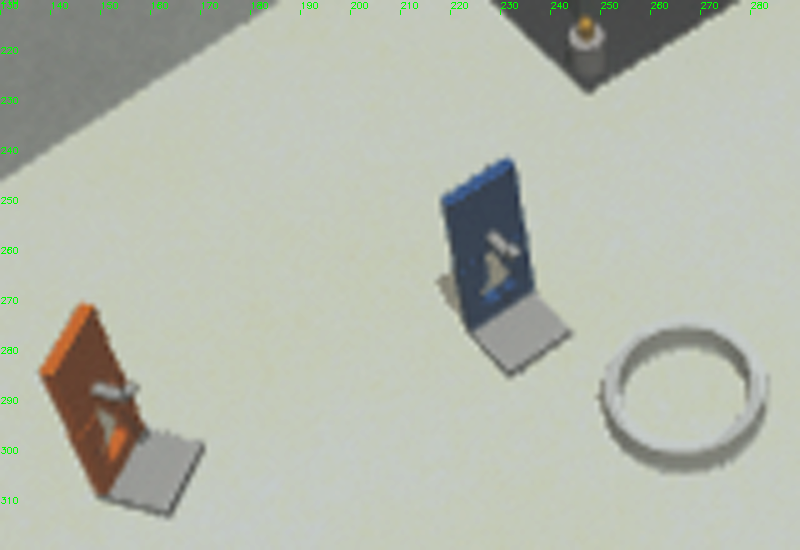

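>>> drive_tool --pt "0 0 0 0 0 0 0.1" --pt "0 0 0 0 0 0 0.2" --pt "0 0 0 0 0 0 0.4" --pt "0 0 0 0 0 0 0.5" --pt "0 0 0 0 0 0 0.6" --pt "0 0 -1 0 0 0 0.6" --pt "0 0 -2 0 0 0 1" --pt "0 0 -2 0 0 0 1" --pt "0 0 -1 0 0 0 1" --pt "0 0 0 0 0 0 1" --pt "0 0 0 0 0 0 1"

```text
time_s: 19.65
tool_pos: [0.4672, 0.1118, 0.2424]
tool_rot: [-179.9, -0.0, 84.9]
force: [0.5, -1.3, -0.7]
grip_width: 0.0675
```

```bash
python3 - <<'E'
from rk import *
a=np.radians(-6.2)
x,y=.5746+.004*np.cos(a),-.2153+.004*np.sin(a); print(x,y)
go((x,y,.245,83.8,14),(x,y,.166,83.8,6))
from h import *
cams(); crop('scene',220,130,350,230,6,'s11.png')
E
```

```text
0.5785766038558893 -0.2157319974228241
t 19.65 pos [0.4672 0.1118 0.2424] rot [-1.7994e+02 -4.0000e-02  8.4890e+01] F [ 0.5 -1.3 -0.7] w 0.0675
14 x [-2.25, 1.021, -0.02, -0.005, -0.003, 0.078]
6 x [-0.0, 0.0, 1.317, -0.0, -0.0, 0.0]
```

View pics/s11.png

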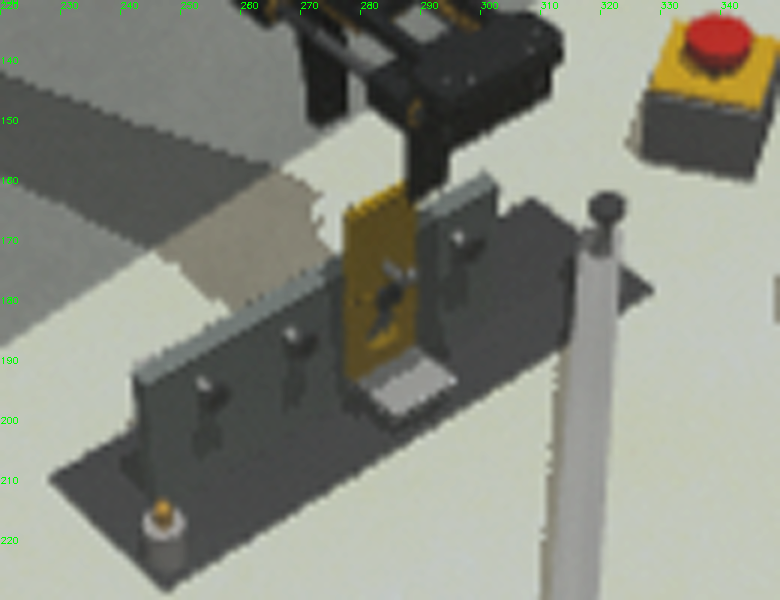

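>>> drive_tool --pt "-1.2 0.5 0 0 0 0 1" --pt "-2.25 1.02 -0.02 0 0 0.08 1" --pt "-2.25 1.02 -0.02 0 0 0.08 1" --pt "-2.25 1.02 -0.02 0 0 0.08 1" --pt "-2.25 1.02 -0.02 0 0 0.08 1" --pt "-2.25 1.02 -0.02 0 0 0.08 1" --pt "-2.25 1.02 -0.02 0 0 0.08 1" --pt "-2.25 1.02 -0.02 0 0 0.08 1" --pt "-2.25 1.02 -0.02 0 0 0.08 1" --pt "-2.25 1.02 -0.02 0 0 0.08 1" --pt "-2.25 1.02 -0.02 0 0 0.08 1" --pt "-2.25 1.02 -0.02 0 0 0.08 1" --pt "-2.25 1.02 -0.02 0 0 0.08 1" --pt "-2.25 1.02 -0.02 0 0 0.08 1" --pt "-1.05 0.52 0 0 0 0 1" --pt "0 0 0 0 0 0 1" --pt "0 0 0 0 0 0 1" --pt "0 0 0 0 0 0 1"

```text
time_s: 21.25
tool_pos: [0.5785, -0.2132, 0.2437]
tool_rot: [-179.8, -0.1, 84.0]
force: [-0.5, 0.2, 0.4]
grip_width: 0.0872
```

```bash
python3 - <<'E'
from rk import *
go((.5786,-.2157,.166,83.8,6))
from h import *
cams(); crop('scene',170,170,300,290,5,'s12.png')
E
```

```text
t 21.25 pos [ 0.5785 -0.2132  0.2437] rot [-1.7982e+02 -1.5000e-01  8.3990e+01] F [-0.5  0.2  0.4] w 0.0872
6 x [-0.043, 0.009, 1.295, -0.03, -0.024, 0.032]
```

View pics/s12.png

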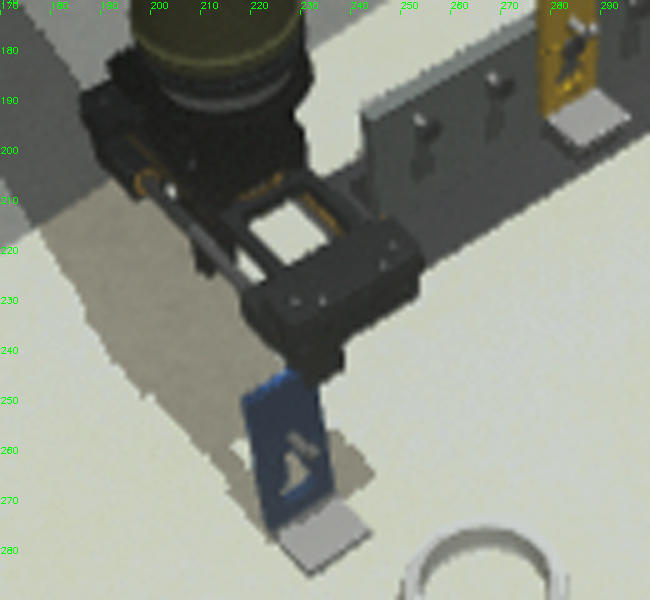

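>>> drive_tool --pt "-0.06 0.01 1.3 -0.05 -0.03 0.05 1" --pt "-0.06 0.01 1.3 -0.05 -0.03 0.05 1" --pt "-0.05 0.01 1.3 -0.04 -0.03 0.05 1" --pt "-0.04 0.01 1.3 -0.04 -0.03 0.04 1" --pt "-0.04 0.01 1.3 0 -0.03 0 1" --pt "0 0.01 1.27 0 0 0 1" --pt "0 0 0 0 0 0 1" --pt "0 0 0 0 0 0 0.4" --pt "0 0 0 0 0 0 0.2" --pt "0 0 0 0 0 0 0.1" --pt "0 0 0 0 0 0 0" --pt "0 0 0 0 0 0 0" --pt "0 0 0 0 0 0 0" --pt "0 0 0 0 0 0 0" --pt "0 0 0 0 0 0 0" --pt "0 0 0 0 0 0 0" --pt "0 0 0 0 0 0 0" --pt "0 0 0 0 0 0 0" --pt "0 0 0 0 0 0 0" --pt "0 0 0 0 0 0 0"

```text
time_s: 23.02
tool_pos: [0.5789, -0.2182, 0.1665]
tool_rot: [179.9, 0.1, 83.7]
force: [0.2, -0.4, 1.7]
grip_width: 0.0085
```

>>> drive_tool --pt "0 0 0 0 0 0 0" --pt "0 0 0 0 0 0 0" --pt "0 0 0 0 0 0 0" --pt "0 0 0 0 0 0 0"

```text
time_s: 23.35
tool_pos: [0.5789, -0.2182, 0.1665]
tool_rot: [179.9, 0.1, 83.7]
force: [1.1, 0.3, -0.0]
grip_width: 0.0079
```

```bash
python3 - <<'E'
from rk import *
x,y=W(.039,-.029+.0007)
go((.5786,-.2157,.228,83.8,5),(.54,-.10,.226,84.9,5),(x,y,.2125,84.9,5))
from h import *
cams(); crop('scene',170,170,300,290,5,'s13.png')
E
```

```text
t 23.35 pos [ 0.5789 -0.2182  0.1665] rot [1.7994e+02 1.0000e-01 8.3660e+01] F [ 1.1  0.3 -0. ] w 0.0079
5 x [0.047, -0.01, -1.23, 0.012, 0.019, -0.027]
5 x [2.225, -1.0, 0.04, -0.0, 0.0, -0.22]
5 x [2.928, -1.158, 0.27, 0.0, 0.0, -0.0]
```

View pics/s13.png

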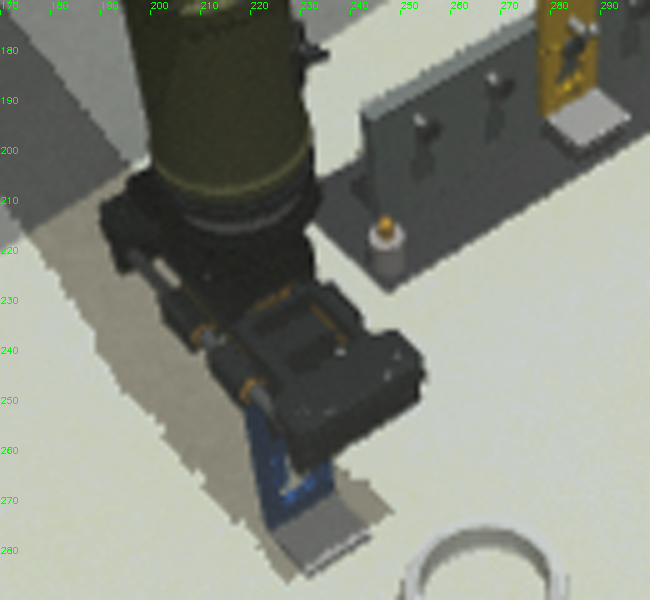

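```bash
python3 - <<'E'
from rk import *
x,y=W(.039,-.0313);print(x,y)
A=tgt(.5789,-.2182,.228,83.7);B=tgt(.545,-.11,.228,84.9);C=tgt(x,y,.2125,84.9)
print(row(A,B,4).round(3).tolist(),row(B,C,7).round(3).tolist())
E
```

```text
0.4950632100591004 0.047957037074851695
[2.605, -1.119, -0.0, -0.0, 0.0, -0.3] [2.184, -0.911, 0.221, 0.0, 0.0, -0.0]
```

>>> drive_tool --pt "0 0 -0.6 0 0 0 0" --pt "0 0 -1.2 0 0 0 0" --pt "0 0 -1.4 0 0 0 0" --pt "0 0 -1.4 0 0 0 0" --pt "0 0 -1.5 0 0 0 0" --pt "1.6 -0.7 0 0 0 -0.2 0" --pt "2.4 -1 0 0 0 -0.3 0" --pt "2.4 -1 0 0 0 -0.3 0" --pt "2.4 -1 0 0 0 -0.3 0" --pt "1.62 -0.78 0 0 0 -0.1 0" --pt "2.18 -0.91 0.22 0 0 0 0" --pt "2.18 -0.91 0.22 0 0 0 0" --pt "2.18 -0.91 0.22 0 0 0 0" --pt "2.18 -0.91 0.22 0 0 0 0" --pt "2.18 -0.91 0.22 0 0 0 0" --pt "2.18 -0.91 0.22 0 0 0 0" --pt "2.18 -0.91 0.22 0 0 0 0" --pt "0 0 0 0 0 0 0" --pt "0 0 0 0 0 0 0" --pt "0 0 0 0 0 0 0"

```text
time_s: 25.12
tool_pos: [0.4956, 0.0471, 0.2124]
tool_rot: [179.8, 0.2, 84.8]
force: [0.7, -1.2, -1.8]
grip_width: 0.0077
```

>>> drive_tool --pt "0 0 0 0 0 0 0" --pt "0 0 0 0 0 0 0"

```text
time_s: 25.28
tool_pos: [0.4955, 0.0466, 0.2118]
tool_rot: [179.9, 0.1, 84.7]
force: [1.5, -0.3, -1.6]
grip_width: 0.0078
```

```bash
python3 - <<'E'
from rk import *
go((.4951,.0480,.2125,84.9,1))
from h import *
cams(); crop('scene',220,130,350,230,6,'s14.png'); crop('scene',130,240,230,320,5,'s14b.png')
E
```

```text
t 25.2833 pos [0.4955 0.0466 0.2118] rot [1.7991e+02 1.1000e-01 8.4740e+01] F [ 1.5 -0.3 -1.6] w 0.0078
1 x [0.139, -0.057, -0.068, 0.09, 0.108, -0.158]
```

View pics/s14.png

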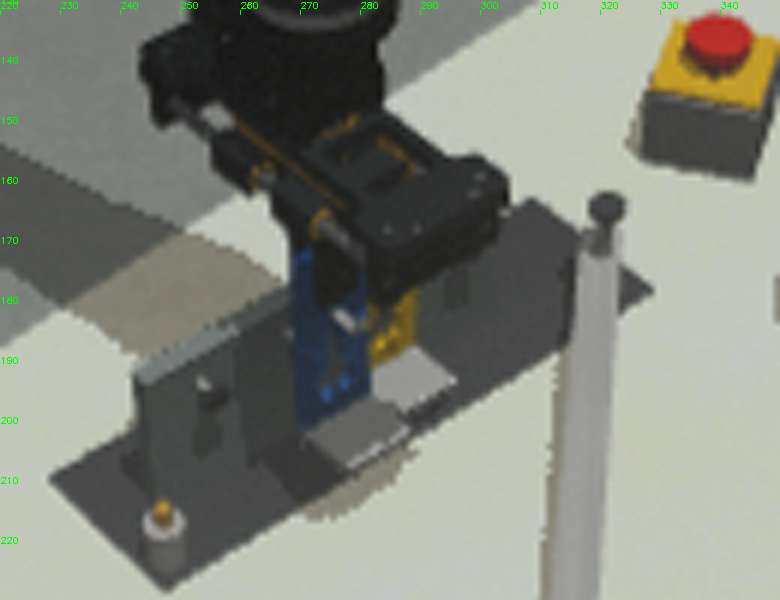

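View pics/s14b.png

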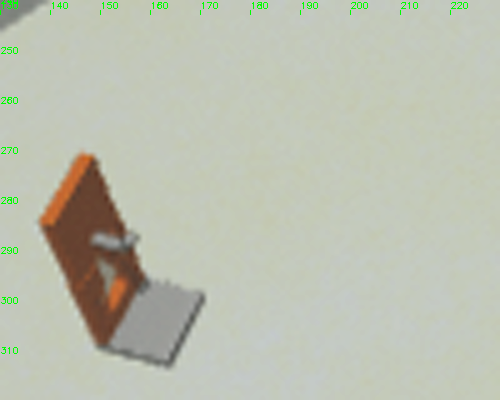

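```bash
cat > b1.py <<'E'
from rel import *
w=.022
p=platefit([((271,201.3),(.008,-w,.008)),((278,208.5),(.043,-w,.008)),((287.8,202),(.043,w,.008)),((281.5,195.5),(.008,w,.008)),((270,202),(.0,-w,.0))],.0458,[.49,.05,-.09])
print('rel',relr(p,pr))
from rk import *
print(inrack(cur()[0][:3,3]))
E
python3 b1.py | grep -A99 SCENE|tail -8
```

```text
scene (270.55, 200.85000000000002) (0.008, -0.022, 0.0538) [-0.2  0.5]
scene (277.55, 208.05) (0.043, -0.022, 0.0538) [-0.3 -0.3]
scene (287.35, 201.55) (0.043, 0.022, 0.0538) [ 1.  -0.3]
scene (281.05, 195.05) (0.008, 0.022, 0.0538) [ 0.4 -0. ]
scene (269.55, 201.55) (0.0, -0.022, 0.0458) [-0.7  0.1]
=> [0.4924 0.0493] -6.75
rel (array([ 35.93196265, -29.60275655]), np.float64(-1.750532056438797))
[ 0.03923288 -0.03195231]
```

>>> drive_tool --pt "0.08 -0.3 -0.08 0.09 0.1 -0.16 0" --pt "0 -0.5 0 0 0 0 0" --pt "0 -0.5 0 0 0 0 0" --pt "0 -0.2 0 0 0 0 0" --pt "0 -0.15 0 0 0 0 0" --pt "0 -0.15 0 0 0 0 0" --pt "0 -0.15 0 0 0 0 0" --pt "0 -0.15 0 0 0 0 0" --pt "0 -0.15 0 0 0 0 0" --pt "0 -0.15 0 0 0 0 0" --pt "0 0 0 0 0 0 0" --pt "0 0 0 0 0 0 0"

```text
time_s: 26.48
tool_pos: [0.4713, 0.0507, 0.2124]
tool_rot: [-180.0, 0.0, 85.0]
force: [-0.2, 0.1, -2.3]
grip_width: 0.0076
```

```bash
python3 - <<'E'
from rk import *
x,y=W(.039,-.0312)
go((x,y,.2125,84.9,1));print(inrack(cur()[0][:3,3]))
E
```

```text
t 26.4833 pos [0.4713 0.0507 0.2124] rot [-179.98    0.     85.02] F [-0.2  0.1 -2.3] w 0.0076
1 x [-0.055, 2.394, -0.01, -0.016, 0.002, 0.123]
[ 0.01505905 -0.03069788]
```

>>> drive_tool --pt "-0.04 -0.15 0 0 0 0 0" --pt "0 -0.15 0 0 0 0 0" --pt "0 -0.15 0 0 0 0 0" --pt "0 -0.15 0 0 0 0 0" --pt "0 -0.15 0 0 0 0 0" --pt "0 -0.1 0 0 0 0 0" --pt "0 -0.05 0 0 0 0 0" --pt "0 0 0 0 0 0 0" --pt "0 0 0 0 0 0 0"

```text
time_s: 27.23
tool_pos: [0.4623, 0.0511, 0.2124]
tool_rot: [-180.0, -0.0, 85.0]
force: [-0.0, -0.4, -3.0]
grip_width: 0.0079
```

>>> drive_tool --pt "0 -0.1 0 0 0 0 0" --pt "0 -0.05 0 0 0 0 0" --pt "0 0 0 0 0 0 0" --pt "0 0 0 0 0 0 0"

```text
time_s: 27.57
tool_pos: [0.4613, 0.0511, 0.2126]
tool_rot: [179.9, -0.0, 85.0]
force: [1.8, -0.3, -2.7]
grip_width: 0.0073
```

>>> drive_tool --pt "0 0.03 0.2 0 0 0 0" --pt "0 0 0.3 0 0 0 0" --pt "0 0 0.3 0 0 0 0" --pt "0 0 0.3 0 0 0 0" --pt "0 0 0.3 0 0 0 0" --pt "0 0 0.3 0 0 0 0" --pt "0 0 0 0 0 0 0"

```text
time_s: 28.15
tool_pos: [0.4614, 0.0512, 0.1949]
tool_rot: [180.0, -0.0, 85.0]
force: [4.5, -0.5, -4.2]
grip_width: 0.0074
```

>>> drive_tool --pt "0 0 0.3 0 0 0 0" --pt "0 0 0.3 0 0 0 0" --pt "0 0 0.3 0 0 0 0" --pt "0 0 0.2 0 0 0 0" --pt "0 0 0 0 0 0 0" --pt "0 0 0 0 0 0 0"

```text
time_s: 28.65
tool_pos: [0.4614, 0.0512, 0.1841]
tool_rot: [180.0, -0.0, 85.0]
force: [5.7, -0.1, -5.2]
grip_width: 0.0078
```

>>> drive_tool --pt "0 0.05 0.1 0 0 0 0" --pt "0 0 0.1 0 0 0 0" --pt "0 0 0 0 0 0 0" --pt "0 0 0 0 0 0 0"

```text
time_s: 28.98
tool_pos: [0.4616, 0.0512, 0.183]
tool_rot: [-180.0, 0.0, 85.0]
force: [1.0, 0.0, 6.1]
grip_width: 0.0072
```

Seated (vertical force turned upward at z 0.183, the same as for yellow). Release and retreat.

>>> drive_tool --pt "0 0 0 0 0 0 0.1" --pt "0 0 0 0 0 0 0.2" --pt "0 0 0 0 0 0 0.4" --pt "0 0 0 0 0 0 0.5" --pt "0 0 0 0 0 0 0.6" --pt "0 0 -1 0 0 0 0.6" --pt "0 0 -2 0 0 0 1" --pt "0 0 -2 0 0 0 1" --pt "0 0 -1 0 0 0 1" --pt "0 0 0 0 0 0 1" --pt "0 0 0 0 0 0 1"

```text
time_s: 29.9
tool_pos: [0.4617, 0.0511, 0.2426]
tool_rot: [180.0, 0.0, 85.0]
force: [-0.4, 0.5, -0.7]
grip_width: 0.0676
```

```bash
python3 - <<'E'
from rk import *
a=np.radians(28.5)
x,y=.5046+.004*np.cos(a),-.4267+.004*np.sin(a); print(x,y)
go((x,y,.245,118.5,19),(x,y,.166,118.5,6))
from h import *
cams(); crop('scene',220,130,350,230,6,'s15.png'); crop('scene',130,240,230,320,5,'s15b.png')
E
```

```text
0.5081152684506479 -0.4247913649589616
t 29.9 pos [0.4617 0.0511 0.2426] rot [1.7997e+02 2.0000e-02 8.5010e+01] F [-0.4  0.5 -0.7] w 0.0676
19 x [-2.542, -0.236, -0.012, 0.001, 0.001, -1.762]
6 x [0.0, -0.0, 1.317, 0.0, 0.0, 0.0]
```

View pics/s15.png

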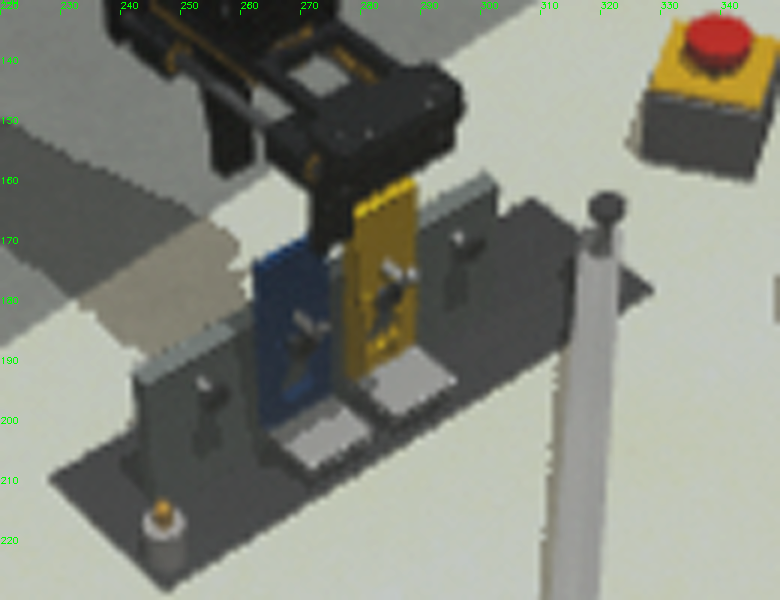

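View pics/s15b.png

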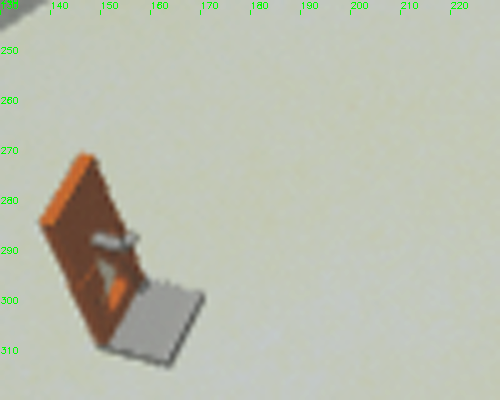

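>>> drive_tool --pt "-1.3 -0.1 0 0 0 -0.9 1" --pt "-2.54 -0.24 -0.01 0 0 -1.76 1" --pt "-2.54 -0.24 -0.01 0 0 -1.76 1" --pt "-2.54 -0.24 -0.01 0 0 -1.76 1" --pt "-2.54 -0.24 -0.01 0 0 -1.76 1" --pt "-2.54 -0.24 -0.01 0 0 -1.76 1" --pt "-2.54 -0.24 -0.01 0 0 -1.76 1" --pt "-2.54 -0.24 -0.01 0 0 -1.76 1" --pt "-2.54 -0.24 -0.01 0 0 -1.76 1" --pt "-2.54 -0.24 -0.01 0 0 -1.76 1" --pt "-2.54 -0.24 -0.01 0 0 -1.76 1" --pt "-2.54 -0.24 -0.01 0 0 -1.76 1" --pt "-2.54 -0.24 -0.01 0 0 -1.76 1" --pt "-2.54 -0.24 -0.01 0 0 -1.76 1" --pt "-2.54 -0.24 -0.01 0 0 -1.76 1" --pt "-2.54 -0.24 -0.01 0 0 -1.76 1" --pt "-2.54 -0.24 -0.01 0 0 -1.76 1" --pt "-2.54 -0.24 -0.01 0 0 -1.76 1" --pt "-2.54 -0.24 -0.01 0 0 -1.76 1" --pt "-1.24 -0.14 0 0 0 -0.9 1"

```text
time_s: 31.67
tool_pos: [0.5066, -0.4278, 0.2417]
tool_rot: [-179.9, -0.1, 118.4]
force: [0.4, 0.2, -0.0]
grip_width: 0.087
```

>>> drive_tool --pt "0 0 0 0 0 0 1" --pt "0 0 0 0 0 0 1" --pt "0 0 0 0 0 0 1" --pt "0 0 0 0 0 0 1" --pt "0 0 0 0 0 0 1"

```text
time_s: 32.08
tool_pos: [0.5074, -0.4235, 0.2443]
tool_rot: [-180.0, -0.0, 118.6]
force: [-0.2, 0.4, 0.6]
grip_width: 0.0867
```

```bash
python3 - <<'E'
from rk import *
go((.5081,-.4248,.166,118.5,6))
from h import *
cams(); crop('scene',100,200,230,320,5,'s16.png')
E
```

```text
t 32.0833 pos [ 0.5074 -0.4235  0.2443] rot [-1.7998e+02 -3.0000e-02  1.1858e+02] F [-0.2  0.4  0.6] w 0.0867
6 x [-0.025, -0.001, 1.304, -0.003, -0.005, 0.013]
```

View pics/s16.png

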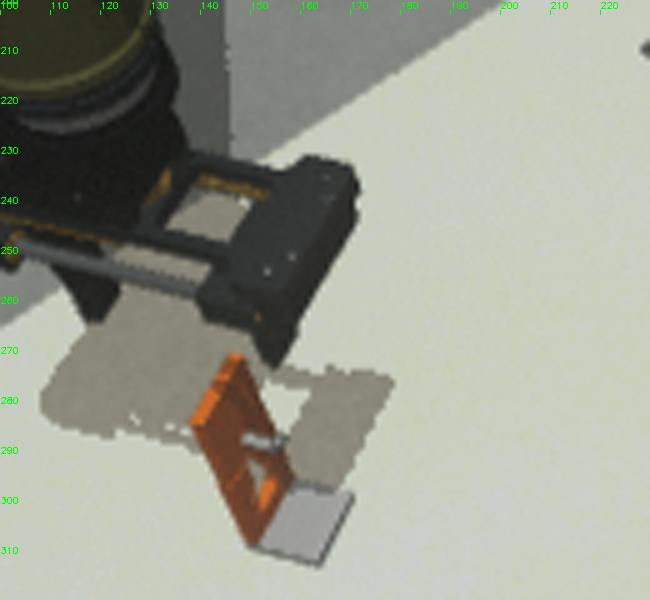

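>>> drive_tool --pt "-0.04 0 1.3 0 0 0 1" --pt "-0.04 0 1.3 0 0 0 1" --pt "-0.04 0 1.3 0 0 0 1" --pt "-0.03 0 1.3 0 0 0.05 1" --pt "0 0 1.3 0 0 0 1" --pt "0 0 1.3 0 0 0 1" --pt "0 0 0 0 0 0 1" --pt "0 0 0 0 0 0 0.4" --pt "0 0 0 0 0 0 0.2" --pt "0 0 0 0 0 0 0.1" --pt "0 0 0 0 0 0 0" --pt "0 0 0 0 0 0 0" --pt "0 0 0 0 0 0 0" --pt "0 0 0 0 0 0 0" --pt "0 0 0 0 0 0 0" --pt "0 0 0 0 0 0 0" --pt "0 0 0 0 0 0 0" --pt "0 0 0 0 0 0 0" --pt "0 0 0 0 0 0 0" --pt "0 0 0 0 0 0 0"

```text
time_s: 33.85
tool_pos: [0.508, -0.426, 0.1661]
tool_rot: [-180.0, -0.0, 118.5]
force: [0.3, 1.0, -0.1]
grip_width: 0.0085
```

>>> drive_tool --pt "0 0 0 0 0 0 0" --pt "0 0 0 0 0 0 0" --pt "0 0 0 0 0 0 0" --pt "0 0 0 0 0 0 0"

```text
time_s: 34.18
tool_pos: [0.5081, -0.426, 0.1661]
tool_rot: [-180.0, -0.0, 118.5]
force: [0.2, 0.3, -0.2]
grip_width: 0.0076
```

```bash
python3 - <<'E'
from rk import *
x,y=W(.045,-.087);print(x,y)
A,_=cur();print(A[:3,3])
A=A.copy();A[2,3]=.228
go((A[0,3],A[1,3],.228,118.5,5))
print(row(A,tgt(.53,-.15,.228,84.9),11).round(3).tolist(),row(tgt(.53,-.15,.228,84.9),tgt(x,y,.2125,84.9),6).round(3).tolist())
from h import *
cams(); crop('scene',100,200,230,320,5,'s17.png')
E
```

```text
0.4960880441161042 -0.0080558160497268
[ 0.5081015  -0.42595349  0.16611178]
t 34.1833 pos [ 0.5081 -0.426   0.1661] rot [-1.7999e+02 -1.0000e-02  1.1846e+02] F [ 0.2  0.3 -0.2] w 0.0076
5 x [0.0, -0.0, -1.238, -0.001, -0.003, -0.009]
[2.431, 0.778, 0.0, -0.001, -0.001, 3.051] [2.306, -0.773, 0.258, 0.0, 0.0, -0.0]
```

View pics/s17.png

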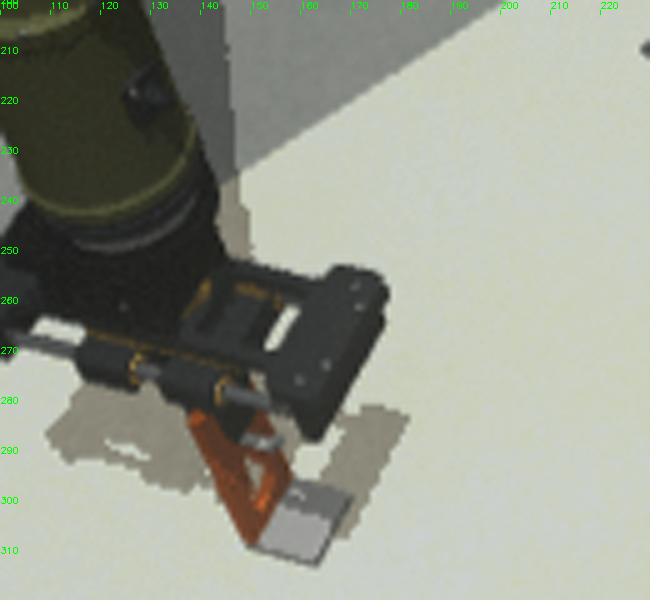

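>>> drive_tool --pt "0 0 -0.6 0 0 0 0" --pt "0 0 -1.2 0 0 0 0" --pt "0 0 -1.4 0 0 0 0" --pt "0 0 -1.5 0 0 0 0" --pt "0 0 -1.5 0 0 0 0" --pt "1.2 0.4 0 0 0 1.5 0" --pt "2.43 0.78 0 0 0 3.05 0" --pt "2.43 0.78 0 0 0 3.05 0" --pt "2.43 0.78 0 0 0 3.05 0" --pt "2.43 0.78 0 0 0 3.05 0" --pt "2.43 0.78 0 0 0 3.05 0" --pt "2.43 0.78 0 0 0 3.05 0" --pt "2.43 0.78 0 0 0 3.05 0" --pt "2.43 0.78 0 0 0 3.05 0" --pt "2.43 0.78 0 0 0 3.05 0" --pt "2.43 0.78 0 0 0 3.05 0" --pt "1.2 0.4 0 0 0 1.5 0" --pt "0 0 0 0 0 0 0" --pt "0 0 0 0 0 0 0" --pt "0 0 0 0 0 0 0"

```text
time_s: 35.95
tool_pos: [0.5305, -0.1519, 0.229]
tool_rot: [180.0, 0.1, 84.9]
force: [-0.5, -0.2, -2.0]
grip_width: 0.0079
```

```bash
python3 - <<'E'
from rk import *
x,y=W(.039,-.0878)
go((x,y,.2125,84.9,7))
E
```

```text
t 35.95 pos [ 0.5305 -0.1519  0.229 ] rot [1.7998e+02 8.0000e-02 8.4910e+01] F [-0.5 -0.2 -2. ] w 0.0079
7 x [1.991, -0.757, 0.234, 0.002, 0.012, 0.002]
```

>>> drive_tool --pt "1 -0.38 0.12 0 0 0 0" --pt "1.99 -0.757 0.234 0 0 0 0" --pt "1.99 -0.757 0.234 0 0 0 0" --pt "1.99 -0.757 0.234 0 0 0 0" --pt "1.99 -0.757 0.234 0 0 0 0" --pt "1.99 -0.757 0.234 0 0 0 0" --pt "1.99 -0.757 0.234 0 0 0 0" --pt "0.99 -0.38 0.12 0 0.05 0 0" --pt "0 0 0 0 0 0 0" --pt "0 0 0 0 0 0 0" --pt "0 0 0 0 0 0 0" --pt "0 0 0 0 0 0 0" --pt "0 0 0 0 0 0 0"

```text
time_s: 37.03
tool_pos: [0.4904, -0.0083, 0.2117]
tool_rot: [-180.0, -0.0, 84.8]
force: [0.3, 0.4, -1.9]
grip_width: 0.0077
```

```bash
python3 - <<'E'
from rk import *
x,y=W(.039,-.0878)
go((x,y,.2125,84.9,1));print(inrack(cur()[0][:3,3]))
from h import *
cams(); crop('scene',220,140,350,240,6,'s18.png')
E
```

```text
t 37.0333 pos [ 0.4904 -0.0083  0.2117] rot [-1.7998e+02 -5.0000e-02  8.4830e+01] F [ 0.3  0.4 -1.9] w 0.0077
1 x [-0.004, -0.033, -0.075, -0.021, -0.049, -0.069]
[ 0.03932865 -0.08775865]
```

View pics/s18.png

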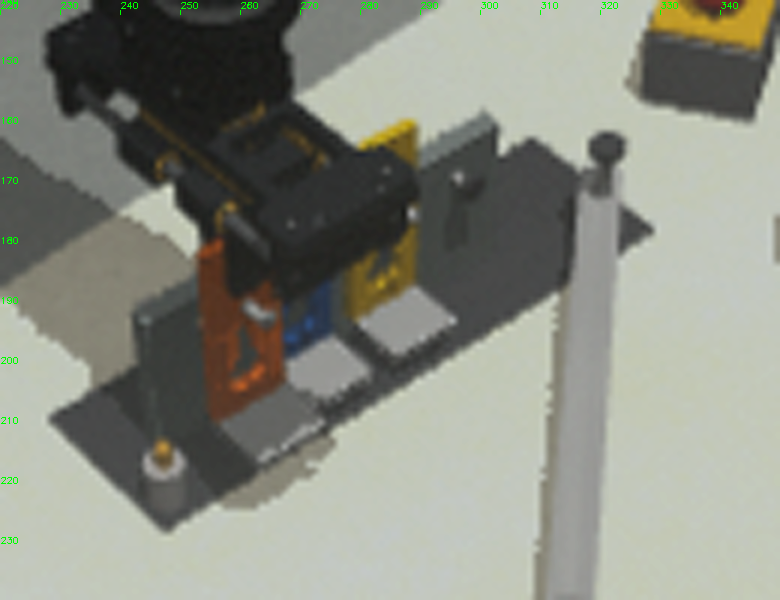

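```bash
cat > o1.py <<'E'
from rel import *
w=.022
p=platefit([((257,209.7),(.008,-w,.008)),((263.7,217),(.043,-w,.008)),((273.8,209.8),(.043,w,.008)),((267.2,204),(.008,w,.008)),((255.8,210.3),(.0,-w,.0))],.0455,[.49,.0,-.09])
print('rel',relr(p,pr))
E
python3 o1.py | tail -7
```

```text
scene (256.55, 209.25) (0.008, -0.022, 0.0535) [-0.5  0.5]
scene (263.25, 216.55) (0.043, -0.022, 0.0535) [-0.2 -0.3]
scene (273.35, 209.35000000000002) (0.043, 0.022, 0.0535) [1. 0.]
scene (266.75, 203.55) (0.008, 0.022, 0.0535) [ 0.6 -0.5]
scene (255.35000000000002, 209.85000000000002) (0.0, -0.022, 0.0455) [-0.7  0.2]
=> [ 0.4861 -0.0063] -5.3
rel (array([ 34.5339437 , -85.55461487]), np.float64(-0.3056217905016794))
```

>>> drive_tool --pt "-0.1 -0.3 -0.08 0 -0.05 -0.07 0" --pt "0 -0.5 0 0 0 0 0" --pt "0 -0.5 0 0 0 0 0" --pt "0 -0.2 0 0 0 0 0" --pt "0 -0.15 0 0 0 0 0" --pt "0 -0.15 0 0 0 0 0" --pt "0 -0.15 0 0 0 0 0" --pt "0 -0.15 0 0 0 0 0" --pt "0 -0.15 0 0 0 0 0" --pt "0 -0.15 0 0 0 0 0" --pt "0 0 0 0 0 0 0" --pt "0 0 0 0 0 0 0"

```text
time_s: 38.23
tool_pos: [0.4661, -0.0059, 0.2125]
tool_rot: [-180.0, 0.0, 85.0]
force: [-0.1, -0.1, -2.6]
grip_width: 0.0078
```

```bash
python3 - <<'E'
from rk import *
x,y=W(.004,-.0888)
go((x,y,.2125,84.9,1));print(inrack(cur()[0][:3,3]))
E
```

```text
t 38.2333 pos [ 0.4661 -0.0059  0.2125] rot [-179.98    0.     85.02] F [-0.1 -0.1 -2.6] w 0.0078
1 x [-0.125, -1.091, 0.005, -0.018, 0.001, 0.121]
[ 0.01490956 -0.08752897]
```

>>> drive_tool --pt "-0.06 -0.15 0 0 0 0.1 0" --pt "-0.05 -0.15 0 0 0 0 0" --pt "0 -0.15 0 0 0 0 0" --pt "0 -0.15 0 0 0 0 0" --pt "0 -0.15 0 0 0 0 0" --pt "0 -0.1 0 0 0 0 0" --pt "0 -0.05 0 0 0 0 0" --pt "0 0 0 0 0 0 0" --pt "0 0 0 0 0 0 0"

```text
time_s: 38.98
tool_pos: [0.4571, -0.0062, 0.2126]
tool_rot: [-180.0, -0.0, 84.9]
force: [-0.4, 0.5, -2.7]
grip_width: 0.0077
```

>>> drive_tool --pt "0 -0.1 0 0 0 0 0" --pt "0 -0.05 0 0 0 0 0" --pt "0 0 0 0 0 0 0" --pt "0 0 0 0 0 0 0"

```text
time_s: 39.32
tool_pos: [0.4559, -0.0061, 0.2127]
tool_rot: [180.0, -0.0, 84.9]
force: [2.1, -0.0, -2.6]
grip_width: 0.0074
```

```bash
python3 - <<'E'
from rk import *
go();print(inrack(cur()[0][:3,3]))
E
```

```text
t 39.3167 pos [ 0.4559 -0.0061  0.2127] rot [ 1.7996e+02 -1.0000e-02  8.4920e+01] F [ 2.1 -0.  -2.6] w 0.0074
[ 0.00481021 -0.08861876]
```

Contact with the board. Descend.

>>> drive_tool --pt "0 0.03 0.2 0 0 0 0" --pt "0 0 0.3 0 0 0 0" --pt "0 0 0.3 0 0 0 0" --pt "0 0 0.3 0 0 0 0" --pt "0 0 0.3 0 0 0 0" --pt "0 0 0.3 0 0 0 0" --pt "0 0 0 0 0 0 0"

```text
time_s: 39.9
tool_pos: [0.456, -0.0061, 0.195]
tool_rot: [180.0, -0.0, 84.9]
force: [2.8, -0.7, -3.5]
grip_width: 0.0075
```

>>> drive_tool --pt "0 0 0.3 0 0 0 0" --pt "0 0 0.3 0 0 0 0" --pt "0 0 0.3 0 0 0 0" --pt "0 0 0.2 0 0 0 0" --pt "0 0 0 0 0 0 0" --pt "0 0 0 0 0 0 0"

```text
time_s: 40.4
tool_pos: [0.456, -0.0061, 0.1843]
tool_rot: [180.0, -0.0, 84.9]
force: [3.9, -0.2, -3.8]
grip_width: 0.0074
```

>>> drive_tool --pt "0 0.05 0.1 0 0 0 0" --pt "0 0 0.1 0 0 0 0" --pt "0 0 0 0 0 0 0" --pt "0 0 0 0 0 0 0"

```text
time_s: 40.73
tool_pos: [0.4562, -0.0061, 0.1828]
tool_rot: [-180.0, 0.0, 84.9]
force: [1.3, -0.2, 1.6]
grip_width: 0.0078
```

>>> drive_tool --pt "0 0 0.05 0 0 0 0" --pt "0 0 0 0 0 0 0" --pt "0 0 0 0 0 0 0.1" --pt "0 0 0 0 0 0 0.2" --pt "0 0 0 0 0 0 0.4" --pt "0 0 0 0 0 0 0.5" --pt "0 0 0 0 0 0 0.6" --pt "0 0 -1 0 0 0 0.6" --pt "0 0 -2 0 0 0 1" --pt "0 0 -2 0 0 0 1" --pt "0 0 -2 0 0 0 1" --pt "0 0 -1 0 0 0 1" --pt "0 0 0 0 0 0 1" --pt "0 0 0 0 0 0 1"

```text
time_s: 41.9
tool_pos: [0.4564, -0.0062, 0.2622]
tool_rot: [180.0, 0.0, 84.9]
force: [0.2, 0.4, -0.8]
grip_width: 0.0742
```

```bash
python3 - <<'E'
from rk import *
go((.7226,-.0184,.265,129,14),(.7226,-.0184,.1165,129,10))
from h import *
cams(); crop('scene',220,130,350,270,5,'s19.png')
E
```

```text
t 41.9 pos [ 0.4564 -0.0062  0.2622] rot [1.7998e+02 1.0000e-02 8.4920e+01] F [ 0.2  0.4 -0.8] w 0.0742
14 x [-0.603, 1.855, -0.019, 0.001, 0.001, -3.149]
10 x [0.0, 0.0, 1.485, 0.0, 0.0, 0.0]
```

View pics/s19.png

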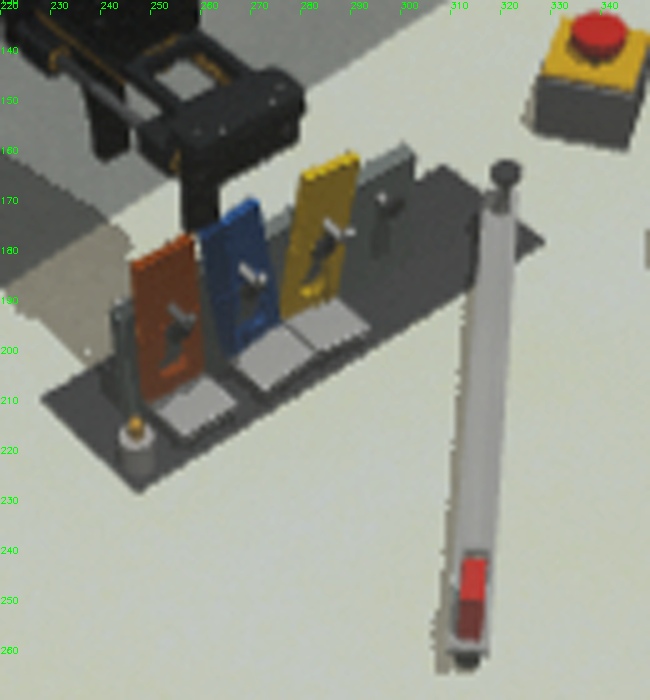

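>>> drive_tool --pt "0 0 0 0 0 0 1" --pt "0 0 0 0 0 0 1" --pt "0 0 0 0 0 0 1" --pt "0 0 0 0 0 0 1" --pt "0 0 0 0 0 0 1" --pt "0 0 0 0 0 0 1"

```text
time_s: 42.5
tool_pos: [0.4563, -0.0061, 0.262]
tool_rot: [-180.0, -0.0, 84.9]
force: [0.7, -0.1, -0.6]
grip_width: 0.0873
```

```bash
python3 - <<'E'
from h import *
cams(); crop('scene',230,140,330,240,6,'s20.png');crop('top',180,200,320,290,5,'t20.png')
E
```

```text
(no output)
```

View pics/s20.png

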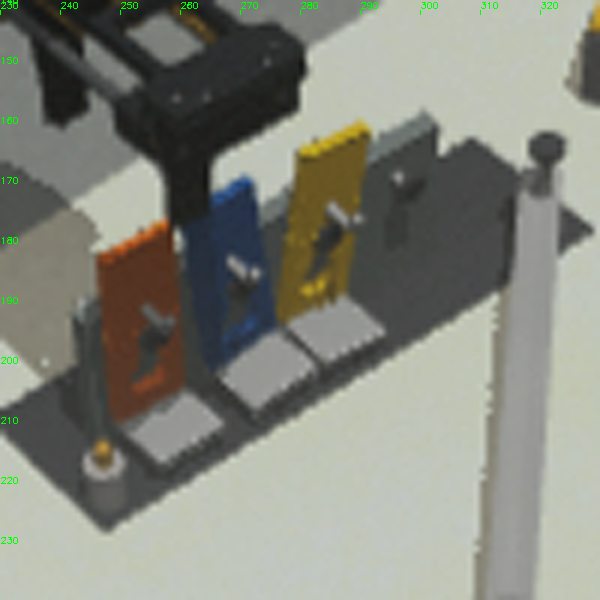

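View pics/t20.png

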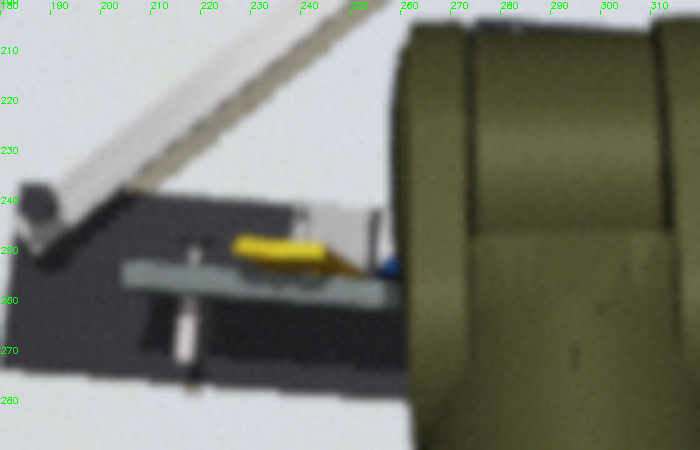

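```bash
python3 - <<'E'
from rk import *
go((.5,-.25,.27,84.9,10))
E
```

```text
t 42.6 pos [ 0.4563 -0.0061  0.262 ] rot [-1.7997e+02 -1.0000e-02  8.4920e+01] F [ 0.1  0.9 -0. ] w 0.0871
10 x [-2.39, 0.651, -0.08, -0.003, -0.001, 0.002]
```

>>> drive_tool --pt "-2.39 0.65 -0.08 0 0 0 1" --pt "-2.39 0.65 -0.08 0 0 0 1" --pt "-2.39 0.65 -0.08 0 0 0 1" --pt "-2.39 0.65 -0.08 0 0 0 1" --pt "-2.39 0.65 -0.08 0 0 0 1" --pt "-2.39 0.65 -0.08 0 0 0 1" --pt "-2.39 0.65 -0.08 0 0 0 1" --pt "-2.39 0.65 -0.08 0 0 0 1" --pt "-2.39 0.65 -0.08 0 0 0 1" --pt "-2.39 0.65 -0.08 0 0 0 1" --pt "0 0 0 0 0 0 1"

```text
time_s: 43.52
tool_pos: [0.4993, -0.2561, 0.2697]
tool_rot: [-180.0, 0.1, 84.5]
force: [-0.7, -0.1, 0.5]
grip_width: 0.0868
```

```bash
python3 - <<'E'
from h import *
cams(); crop('scene',235,145,315,225,9,'s21.png');crop('top',190,220,310,290,6,'t21.png')
E
```

```text
(no output)
```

View pics/s21.png

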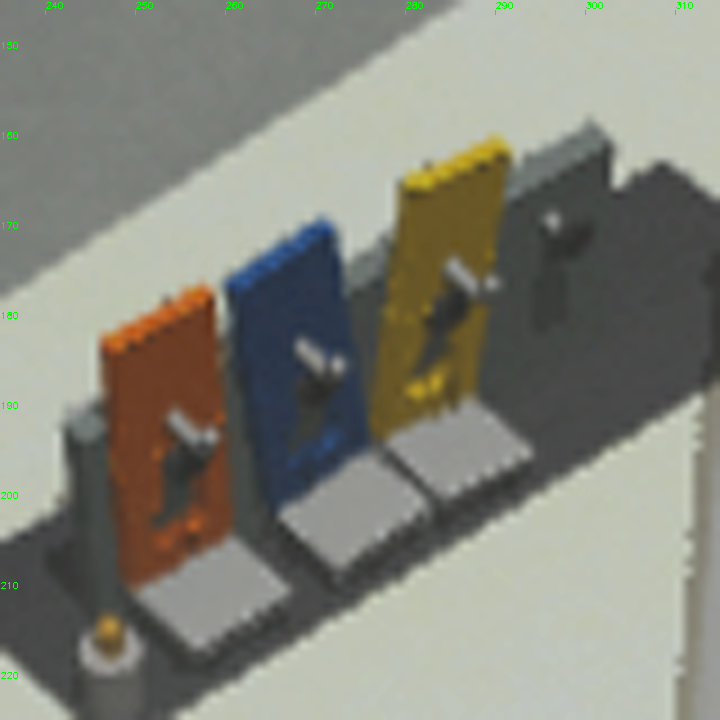

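View pics/t21.png

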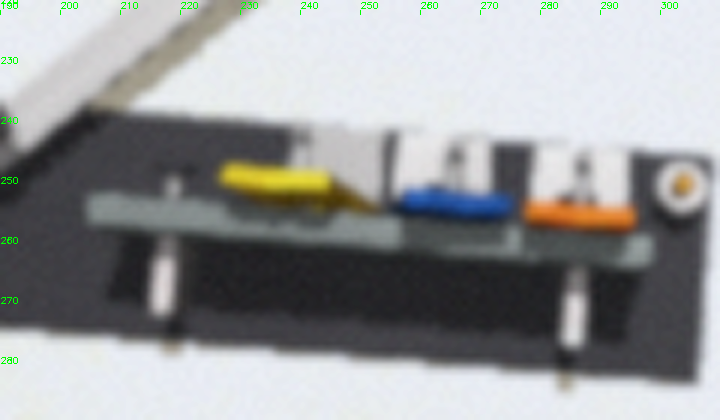

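```bash
cat > roll.py <<'E'
from h import *
from scipy.spatial.transform import Rotation as R
w=.022
M=np.array([(0,-w,.125),(.008,-w,.125),(0,w,.125),(.008,w,.125),(.008,-w,.008),(.043,-w,.008),(.043,w,.008),(.008,w,.008)])
def run(D,ox,oy,s):
  for k,(px,ys) in D.items():
    uv=np.array(px)/s+[ox,oy]-.45
    def f(p):
        Rm=R.from_euler('xyz',[p[3],p[4],np.radians(-5.1)]).as_matrix()
        seat=np.array([.4597,.0822,0])+R.from_euler('z',-5.1,degrees=True).apply([.004,ys,.08])+p[:3]
        P=(M-[.004,0,.063])@Rm.T+seat
        return np.r_[(proj('scene',P)-uv).ravel(), p[:3]/.002, p[4]/.03]
    r=least_squares(f,[0]*5); print(k,'d mm',(r.x[:3]*1000).round(1),'roll,pitch',np.degrees(r.x[3:]).round(1),'res',np.abs(r.fun[:16]).max().round(1))
E
python3 - <<'E'
from roll import *
cams()
run({'orange':([(101,338),(107,355),(208,288),(216,298),(133,590),(200,652),(292,590),(235,537)],-.087),
'blue':([(228,278),(236,292),(326,218),(338,235),(278,513),(340,575),(430,508),(372,453)],-.029),
'yellow':([(400,178),(405,195),(500,140),(511,155),(385,443),(446,500),(533,455),(473,400)],.029)},235,145,9)
E
```

```text
orange d mm [ 0.6 -1.  -1.1] roll,pitch [0.1 0.3] res 0.7
blue d mm [ 1.2 -1.5 -2. ] roll,pitch [5.5 0.4] res 1.0
yellow d mm [ 2.6  0.2 -1.9] roll,pitch [-6.8  1.2] res 0.8
```

```bash
python3 - <<'E'
from rk import *
go((.4672,.1125,.245,84.9,16))
E
```

```text
t 43.7167 pos [ 0.5001 -0.2489  0.2698] rot [-1.7996e+02 -5.0000e-02  8.4990e+01] F [-0.1 -0.4  0.3] w 0.0869
16 x [2.232, -0.404, 0.156, -0.003, -0.003, 0.005]
```

>>> drive_tool --pt "2.23 -0.4 0.15 0 0 0 0.6" --pt "2.23 -0.4 0.15 0 0 0 0.6" --pt "2.23 -0.4 0.15 0 0 0 0.6" --pt "2.23 -0.4 0.15 0 0 0 0.6" --pt "2.23 -0.4 0.15 0 0 0 0.6" --pt "2.23 -0.4 0.15 0 0 0 0.6" --pt "2.23 -0.4 0.15 0 0 0 0.6" --pt "2.23 -0.4 0.15 0 0 0 0.6" --pt "2.23 -0.4 0.15 0 0 0 0.6" --pt "2.23 -0.4 0.15 0 0 0 0.6" --pt "2.23 -0.4 0.15 0 0 0 0.6" --pt "2.23 -0.4 0.15 0 0 0 0.6" --pt "2.23 -0.4 0.15 0 0 0 0.6" --pt "2.23 -0.4 0.15 0 0 0 0.6" --pt "2.23 -0.4 0.15 0 0 0 0.6" --pt "2.23 -0.4 0.15 0 0 0 0.6" --pt "0 0 0 0 0 0 0.6" --pt "0 0 0 0 0 0 0.6" --pt "0 0 0 0 0 0 0.6"

```text
time_s: 45.3
tool_pos: [0.4674, 0.1112, 0.2461]
tool_rot: [-180.0, 0.0, 85.0]
force: [-0.2, 0.7, -0.4]
grip_width: 0.0522
```

```bash
python3 - <<'E'
from rk import *
go((.4672,.1125,.1835,84.9,5))
from h import *
cams(); crop('scene',235,135,315,225,8,'s22.png')
E
```

```text
t 45.3 pos [0.4674 0.1112 0.2461] rot [-1.7999e+02  5.0000e-02  8.4990e+01] F [-0.2  0.7 -0.4] w 0.0522
5 x [0.027, -0.005, 1.251, -0.003, 0.01, 0.018]
```

View pics/s22.png

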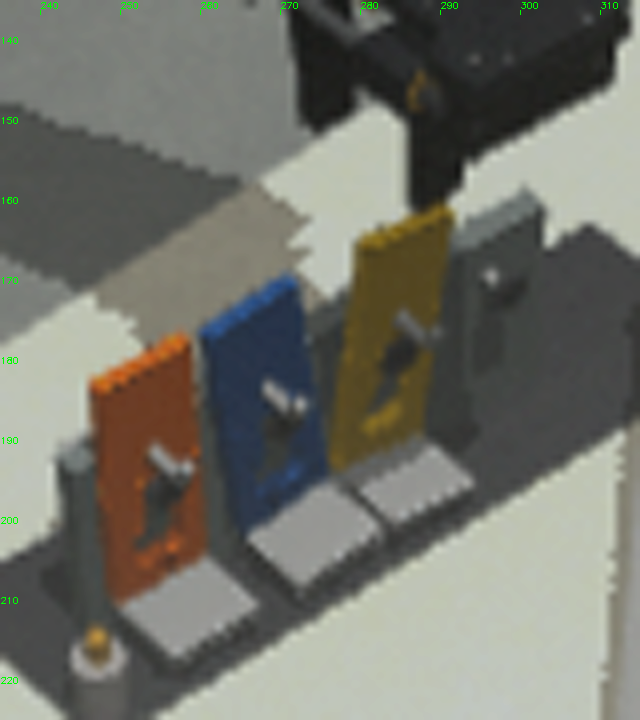

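>>> drive_tool --pt "0 0 1.25 0 0 0 0.6" --pt "0 0 1.25 0 0 0 0.6" --pt "0 0 1.25 0 0 0 0.6" --pt "0 0 1.25 0 0 0 0.6" --pt "0 0 1.2 0 0 0 0.6" --pt "0 0 0 0 0 0 0.6" --pt "0 0 0 0 0 0 0.3" --pt "0 0 0 0 0 0 0.15" --pt "0 0 0 0 0 0 0" --pt "0 0 0 0 0 0 0" --pt "0 0 0 0 0 0 0" --pt "0 0 0 0 0 0 0" --pt "0 0 0 0 0 0 0" --pt "0 0 0 0 0 0 0" --pt "0 0 0 0 0 0 0" --pt "0 0 0 0 0 0 0" --pt "0 0 0 0 0 0 0" --pt "0 0 0 0 0 0 0" --force 30

```text
time_s: 46.9
tool_pos: [0.468, 0.1112, 0.1843]
tool_rot: [180.0, -0.0, 84.9]
force: [0.6, -0.4, 2.2]
grip_width: 0.008
```

>>> drive_tool --pt "0 0 -0.1 0 0 0 0" --pt "-0.24 0 0 0 1.36 0 0" --pt "-0.24 0 0 0 1.36 0 0" --pt "-0.24 0 0 0 1.36 0 0" --pt "-0.24 0 0 0 1.36 0 0" --pt "-0.24 0 0 0 1.36 0 0" --pt "-0.08 0 0 0 0 0 0" --pt "0 0 0 0 0 0 0" --pt "0 0 0 0 0 0 0" --pt "0 0 0 0 0 0 0"

```text
time_s: 47.73
tool_pos: [0.4662, 0.0988, 0.1841]
tool_rot: [-179.9, -6.8, 85.0]
force: [-0.4, 0.2, -1.6]
grip_width: 0.0079
```

```bash
python3 - <<'E'
from rk import *
go()
from h import *
cams(); crop('scene',235,145,315,225,9,'s23.png')
E
```

```text
t 47.7333 pos [0.4662 0.0988 0.1841] rot [-179.93   -6.78   84.97] F [-0.4  0.2 -1.6] w 0.0079
```

View pics/s23.png

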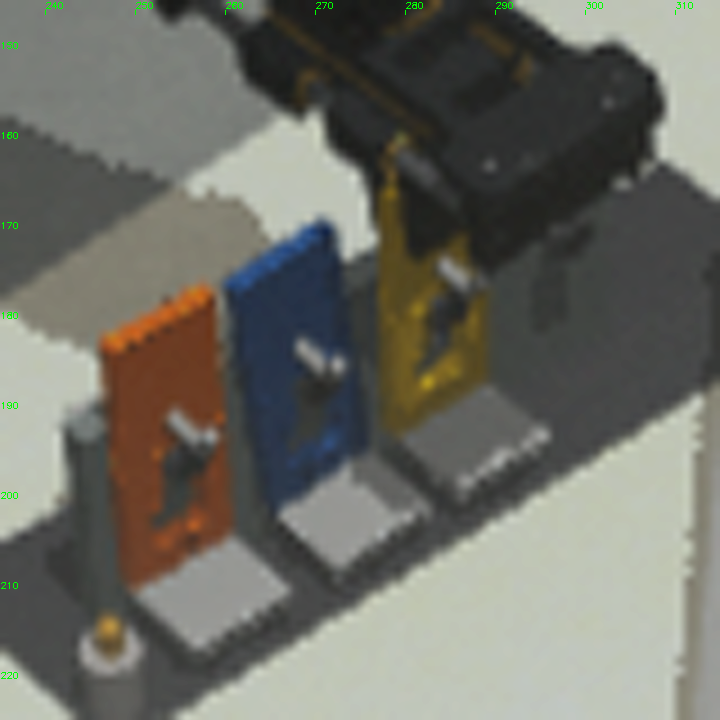

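>>> drive_tool --pt "0 0 0.1 0 0 0 0" --pt "0 0 0.05 0 0 0 0" --pt "0 0 0 0 0 0 0" --pt "0 0 0 0 0 0 0"

```text
time_s: 48.17
tool_pos: [0.4667, 0.0988, 0.1834]
tool_rot: [-180.0, -6.8, 84.9]
force: [-2.4, -0.6, 4.1]
grip_width: 0.0078
```

>>> drive_tool --pt "0 0 0 0 0 0 0.1" --pt "0 0 0 0 0 0 0.15" --pt "0 0 0 0 0 0 0.2" --pt "0 0 0 0 0 0 0.3" --pt "0 0 0 0 0 0 0.5" --pt "0 0 0 0 0 0 0.6" --pt "0 0 -1 0 0 0 0.6" --pt "0 0 -2 0 0 0 0.6" --pt "0 0 -2 0 0 0 0.6" --pt "0 0 -1 0 0 0 0.6" --pt "0 0 0 0 -3.4 0 0.6" --pt "0 0 0 0 -3.4 0 0.6" --pt "0 0 0 0 0 0 0.6" --pt "0 0 0 0 0 0 0.6"

```text
time_s: 49.33
tool_pos: [0.4659, 0.0923, 0.2426]
tool_rot: [-180.0, -0.1, 85.0]
force: [-0.9, -0.2, -0.7]
grip_width: 0.0518
```

```bash
python3 - <<'E'
from rk import *
go((.4620,.0511,.245,84.9,4))
from h import *
cams(); crop('scene',235,145,315,225,9,'s24.png')
E
```

```text
t 49.3333 pos [0.4659 0.0923 0.2426] rot [-1.7997e+02 -9.0000e-02  8.5030e+01] F [-0.9 -0.2 -0.7] w 0.0518
4 x [-1.034, -0.008, -0.061, -0.006, -0.021, 0.033]
```

View pics/s24.png

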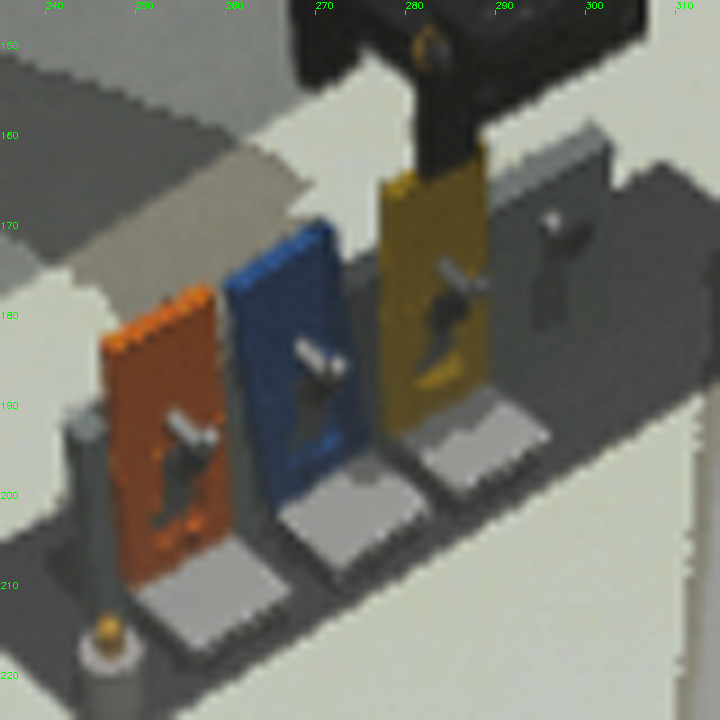

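>>> drive_tool --pt "-1.03 0 0 0 0 0 0.6" --pt "-1.03 0 0 0 0 0 0.6" --pt "-1.03 0 0 0 0 0 0.6" --pt "-1.1 0 0 0 0 0 0.6" --pt "0 0 0 0 0 0 0.6" --pt "0 0 0 0 0 0 0.6" --pt "0 0 1.2 0 0 0 0.6" --pt "0 0 1.2 0 0 0 0.6" --pt "0 0 1.2 0 0 0 0.6" --pt "0 0 1.2 0 0 0 0.6" --pt "0 0 1.1 0 0 0 0.6" --pt "0 0 0 0 0 0 0.6" --pt "0 0 0 0 0 0 0.3" --pt "0 0 0 0 0 0 0.15" --pt "0 0 0 0 0 0 0" --pt "0 0 0 0 0 0 0" --pt "0 0 0 0 0 0 0" --pt "0 0 0 0 0 0 0" --pt "0 0 0 0 0 0 0" --pt "0 0 0 0 0 0 0"

```text
time_s: 51.1
tool_pos: [0.4623, 0.0498, 0.1835]
tool_rot: [-180.0, -0.0, 84.9]
force: [-0.6, 0.2, 0.6]
grip_width: 0.0076
```

>>> drive_tool --pt "0 0 0 0 0 0 0" --pt "0 0 0 0 0 0 0" --pt "0 0 0 0 0 0 0" --pt "0 0 0 0 0 0 0" --pt "0 0 -0.1 0 0 0 0" --pt "0.25 0 0 0 -1.37 0 0" --pt "0.25 0 0 0 -1.37 0 0" --pt "0.25 0 0 0 -1.37 0 0" --pt "0.25 0 0 0 -1.37 0 0" --pt "0.05 0 0 0 0 0 0" --pt "0 0 0 0 0 0 0" --pt "0 0 0 0 0 0 0" --pt "0 0 0 0 0 0 0"

```text
time_s: 52.18
tool_pos: [0.463, 0.0597, 0.1839]
tool_rot: [-179.9, 5.5, 84.9]
force: [-1.1, 0.3, -2.0]
grip_width: 0.0076
```

>>> drive_tool --pt "0 0 0.1 0 0 0 0" --pt "0 0 0.05 0 0 0 0" --pt "0 0 0 0 0 0 0" --pt "0 0 0 0 0 0 0"

```text
time_s: 52.52
tool_pos: [0.4633, 0.0598, 0.1833]
tool_rot: [-180.0, 5.5, 84.9]
force: [-2.4, -1.1, 5.7]
grip_width: 0.0077
```

```bash
python3 - <<'E'
from h import *
cams(); crop('scene',235,145,315,225,9,'s25.png')
E
```

```text
(no output)
```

View pics/s25.png

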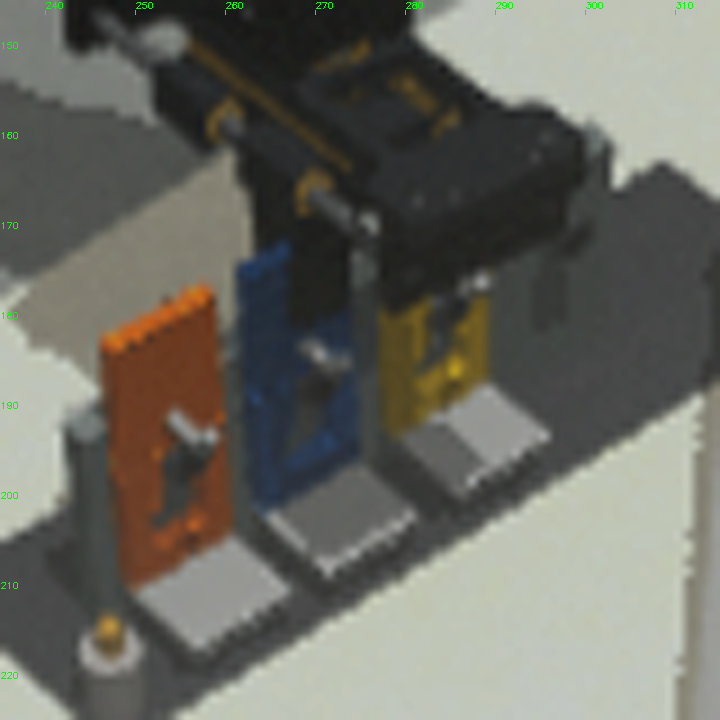

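>>> drive_tool --pt "0 0 0 0 0 0 0.1" --pt "0 0 0 0 0 0 0.15" --pt "0 0 0 0 0 0 0.2" --pt "0 0 0 0 0 0 0.3" --pt "0 0 0 0 0 0 0.5" --pt "0 0 0 0 0 0 0.6" --pt "0 0 -1 0 0 0 0.6" --pt "0 0 -2 0 0 0 0.6" --pt "0 0 -2.5 0 0 0 0.6" --pt "0 0 -2.5 0 0 0 0.6" --pt "0 0 0 0 2.75 0 0.6" --pt "0 0 0 0 2.75 0 0.6" --pt "0 0 0 0 0 0 0.6" --pt "0 0 0 0 0 0 0.6"

```text
time_s: 53.78
tool_pos: [0.4639, 0.0671, 0.2627]
tool_rot: [180.0, 0.0, 84.8]
force: [-0.5, -0.0, -0.6]
grip_width: 0.0521
```

```bash
python3 - <<'E'
from rk import *
go((.7226,-.0184,.265,129,14))
from h import *
cams(); crop('scene',235,145,315,225,9,'s26.png'); crop('top',300,130,400,210,6,'t26.png')
E
```

```text
t 53.7833 pos [0.4639 0.0671 0.2627] rot [1.800e+02 5.000e-02 8.484e+01] F [-0.5 -0.  -0.6] w 0.0521
14 x [-1.105, 1.661, -0.016, -0.001, 0.003, -3.154]
```

View pics/s26.png

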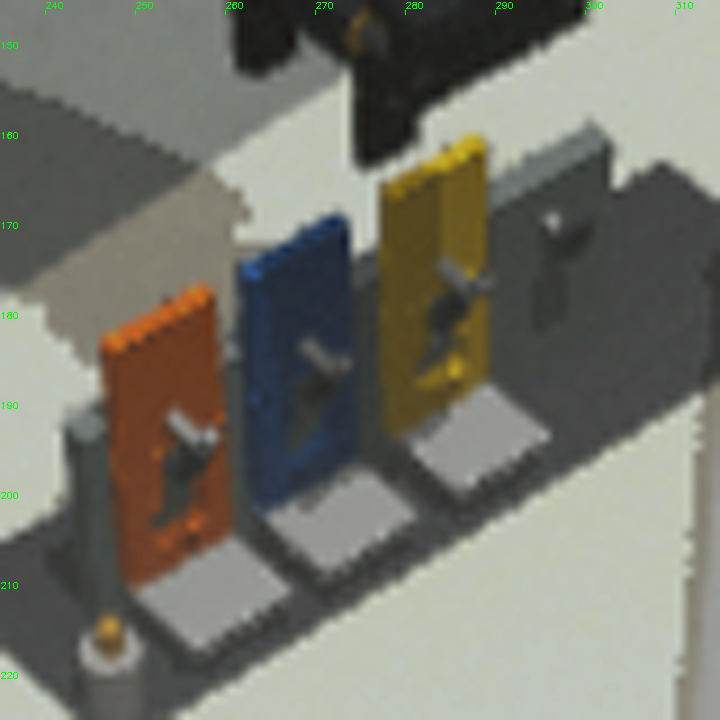

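>>> drive_tool --pt "-1.1 1.66 0 0 0 -3.15 0.6" --pt "-1.1 1.66 0 0 0 -3.15 0.6" --pt "-1.1 1.66 0 0 0 -3.15 0.6" --pt "-1.1 1.66 0 0 0 -3.15 0.6" --pt "-1.1 1.66 0 0 0 -3.15 0.6" --pt "-1.1 1.66 0 0 0 -3.15 0.6" --pt "-1.1 1.66 0 0 0 -3.15 0.6" --pt "-1.1 1.66 0 0 0 -3.15 0.6" --pt "-1.1 1.66 0 0 0 -3.15 0.8" --pt "-1.1 1.66 0 0 0 -3.15 0.8" --pt "-1.1 1.66 0 0 0 -3.15 0.8" --pt "-1.1 1.66 0 0 0 -3.15 0.8" --pt "-1.1 1.66 0 0 0 -3.15 0.8" --pt "-1.1 1.66 0 0 0 -3.15 0.8" --pt "0 0 0 0 0 0 0.8" --pt "0 0 0 0 0 0 0.8" --pt "0 0 0 0 0 0 0.8"

```text
time_s: 55.3
tool_pos: [0.7218, -0.0162, 0.2614]
tool_rot: [-179.9, -0.1, 129.0]
force: [-0.6, -0.2, -1.2]
grip_width: 0.0695
```

```bash
python3 - <<'E'
from rk import *
go((.7226,-.0184,.1165,129,8))
from h import *
cams(); crop('scene',250,150,370,290,5,'s27.png'); crop('scene',235,145,315,225,9,'s27b.png')
E
```

```text
t 55.3 pos [ 0.7218 -0.0162  0.2614] rot [-1.7994e+02 -1.1000e-01  1.2903e+02] F [-0.6 -0.2 -1.2] w 0.0695
8 x [-0.029, -0.009, 1.811, -0.008, -0.013, 0.004]
```

View pics/s27.png

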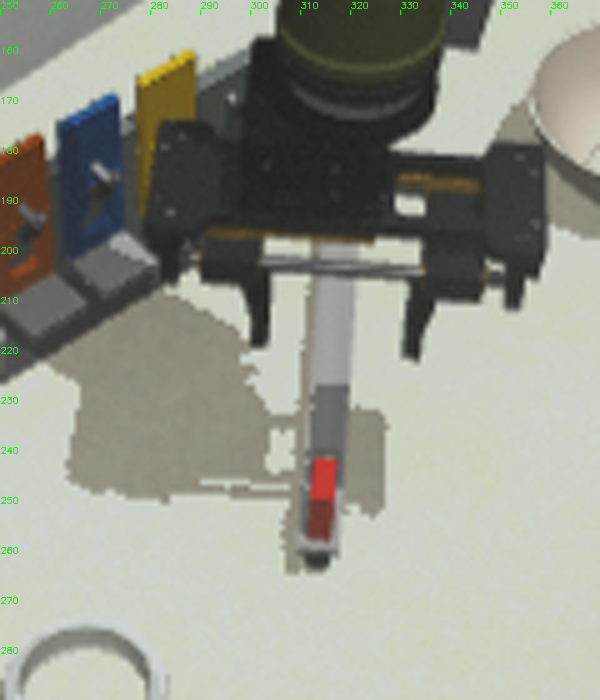

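View pics/s27b.png

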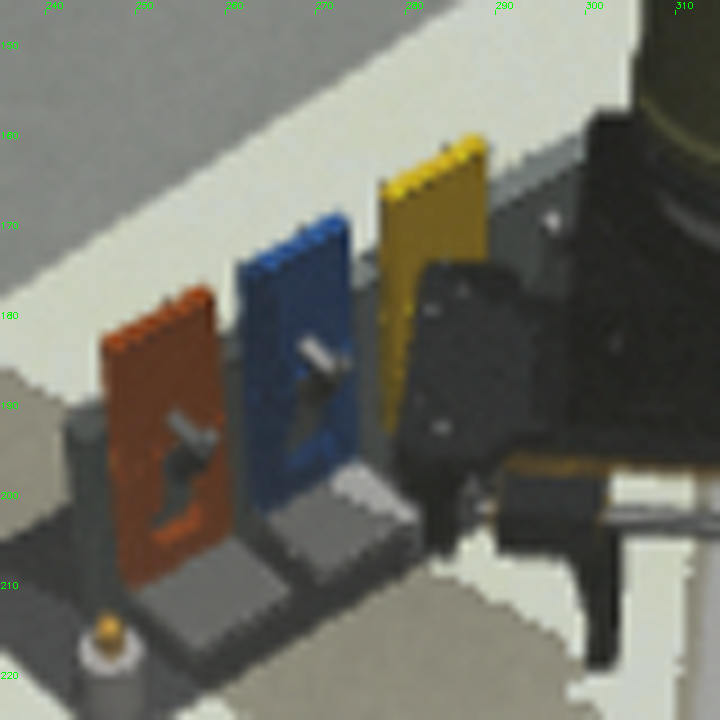

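>>> drive_tool --pt "-0.1 0 2 0 -0.05 0 0.8" --pt "-0.1 0 2 0 -0.05 0 0.8" --pt "0 0 2 0 0 0 0.8" --pt "0 0 2 0 0 0 0.8" --pt "0 0 2 0 0 0 0.8" --pt "0 0 1.8 0 0 0 0.8" --pt "0 0 1.5 0 0 0 0.8" --pt "0 0 1.0 0 0 0 0.8" --pt "0 0 0 0 0 0 0.8" --pt "0 0 0 0 0 0 0.8"

```text
time_s: 56.23
tool_pos: [0.7236, -0.0187, 0.1192]
tool_rot: [-180.0, 0.1, 129.0]
force: [1.1, -0.4, -0.1]
grip_width: 0.0695
```

```bash
python3 - <<'E'
from rk import *
go((.7226,-.0184,.1163,129,1))
E
```

```text
t 56.2333 pos [ 0.7236 -0.0187  0.1192] rot [-1.7999e+02  7.0000e-02  1.2902e+02] F [ 1.1 -0.4 -0.1] w 0.0695
1 x [0.084, -0.06, 0.293, -0.013, 0.065, 0.018]
```

>>> drive_tool --pt "0.05 -0.05 0.2 0 0.06 0 0.8" --pt "0 0 0 0 0 0 0.3" --pt "0 0 0 0 0 0 0.2" --pt "0 0 0 0 0 0 0" --pt "0 0 0 0 0 0 0" --pt "0 0 0 0 0 0 0" --pt "0 0 0 0 0 0 0" --pt "0 0 0 0 0 0 0" --pt "0 0 0 0 0 0 0" --pt "0 0 0 0 0 0 0" --pt "0 0 0 0 0 0 0" --pt "0 0 0 0 0 0 0" --pt "0 0 0 0 0 0 0" --pt "0 0 0 0 0 0 0" --pt "0 0 0 0 0 0 0" --force 30

```text
time_s: 57.48
tool_pos: [0.723, -0.0186, 0.1171]
tool_rot: [180.0, 0.0, 129.0]
force: [0.1, 0.1, -0.2]
grip_width: 0.0137
```

>>> drive_tool --pt "0 0 -0.4 0 0 0 0" --pt "0 0 -0.5 0 0 0 0" --pt "0 0 -0.5 0 0 0 0" --pt "0 0 -0.5 0 0 0 0" --pt "0 0 -0.4 0 0 0 0" --pt "0 0 0 0 0 0 0" --pt "0 0 0 0 0 0 0" --pt "0 0 0 0 0 0 0"

```text
time_s: 58.15
tool_pos: [0.723, -0.0187, 0.1401]
tool_rot: [-180.0, 0.0, 129.0]
force: [0.7, 0.1, -2.1]
grip_width: 0.0138
```

```bash
python3 - <<'E'
from rk import *
go((.4723,-.0944,.1394,85,22))
A,o=cur()
G=np.eye(4);G[:3,:3]=R.from_euler('z',-42,degrees=True).as_matrix();p=np.array([.5024,.2543,0]);G[:3,3]=p-G[:3,:3]@p
B=G@A; print(B[:3,3],row(A,B,21).round(3).tolist())
from h import *
cams(); crop('scene',250,150,370,290,5,'s28.png')
E
```

```text
t 58.15 pos [ 0.723  -0.0187  0.1401] rot [-1.8000e+02  2.0000e-02  1.2901e+02] F [ 0.7  0.1 -2.1] w 0.0138
22 x [0.026, -1.22, 0.003, 0.0, 0.001, 2.0]
[ 0.48367856 -0.09623676  0.14005431] [0.023, -1.225, 0.0, 0.001, 0.0, 2.0]
```

View pics/s28.png

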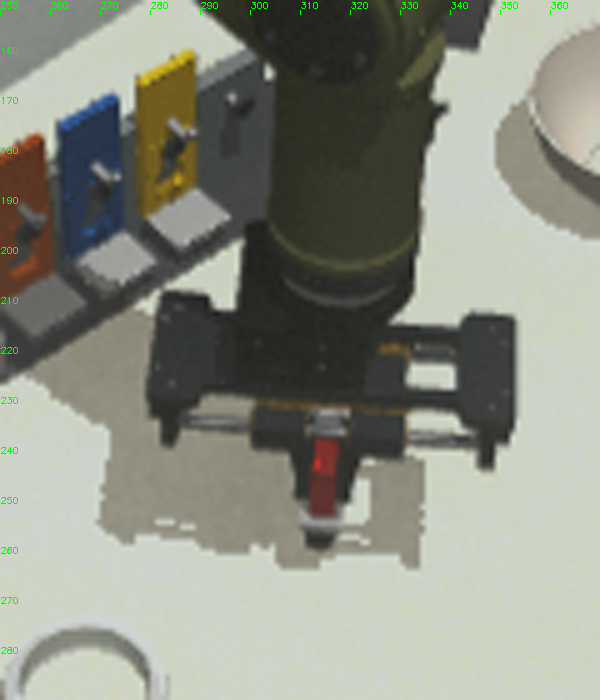

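>>> drive_tool --pt "0.02 -1.22 0 0 0 2 0" --pt "0.02 -1.22 0 0 0 2 0" --pt "0.02 -1.22 0 0 0 2 0" --pt "0.02 -1.22 0 0 0 2 0" --pt "0.02 -1.22 0 0 0 2 0" --pt "0.02 -1.22 0 0 0 2 0" --pt "0.02 -1.22 0 0 0 2 0" --pt "0.02 -1.22 0 0 0 2 0" --pt "0.02 -1.22 0 0 0 2 0" --pt "0.02 -1.22 0 0 0 2 0" --pt "0.02 -1.22 0 0 0 2 0" --pt "0.02 -1.22 0 0 0 2 0" --pt "0.02 -1.22 0 0 0 2 0" --pt "0.02 -1.22 0 0 0 2 0" --pt "0.02 -1.22 0 0 0 2 0" --pt "0.02 -1.22 0 0 0 2 0" --pt "0 0 0 0 0 0 0" --pt "0 0 0 0 0 0 0"

```text
time_s: 59.75
tool_pos: [0.5456, -0.0934, 0.1401]
tool_rot: [180.0, -0.0, 97.1]
force: [1.4, 1.9, -1.9]
grip_width: 0.0139
```

```bash
python3 - <<'E'
from rk import *
go((.4723,-.0944,.1394,85,6))
from h import *
cams(); crop('scene',220,140,350,260,6,'s29.png')
E
```

```text
t 59.75 pos [ 0.5456 -0.0934  0.1401] rot [ 1.7998e+02 -3.0000e-02  9.7070e+01] F [ 1.4  1.9 -1.9] w 0.0139
6 x [0.027, -1.224, 0.012, 0.002, -0.005, 2.012]
```

View pics/s29.png

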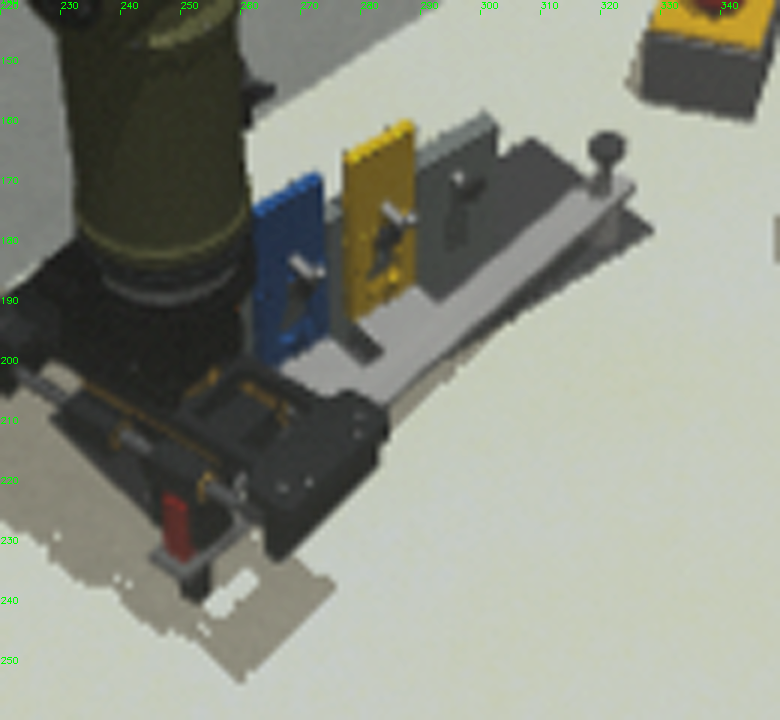

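>>> drive_tool --pt "0.03 -1.22 0 0 0 2.01 0" --pt "0.03 -1.22 0 0 0 2.01 0" --pt "0.03 -1.22 0 0 0 2.01 0" --pt "0.03 -1.22 0 0 0 2.01 0" --pt "0.03 -1.22 0 0 0 2.01 0" --pt "0.03 -1.22 0 0 0 2.01 0" --pt "0 0 0 0 0 0 0" --pt "0 0 0 0 0 0 0" --pt "0 0 0 0 0 0 0"

```text
time_s: 60.6
tool_pos: [0.4738, -0.0949, 0.1404]
tool_rot: [179.9, 0.0, 85.1]
force: [0.4, 1.2, -1.7]
grip_width: 0.0139
```

```bash
python3 - <<'E'
from rk import *
go((.4722,-.0944,.1394,85,1))
from h import *
cams(); crop('scene',220,140,350,240,6,'s30.png')
E
```

```text
t 60.6 pos [ 0.4738 -0.0949  0.1404] rot [1.7992e+02 1.0000e-02 8.5070e+01] F [ 0.4  1.2 -1.7] w 0.0139
1 x [0.034, -0.162, 0.099, 0.078, 0.014, 0.065]
```

View pics/s30.png

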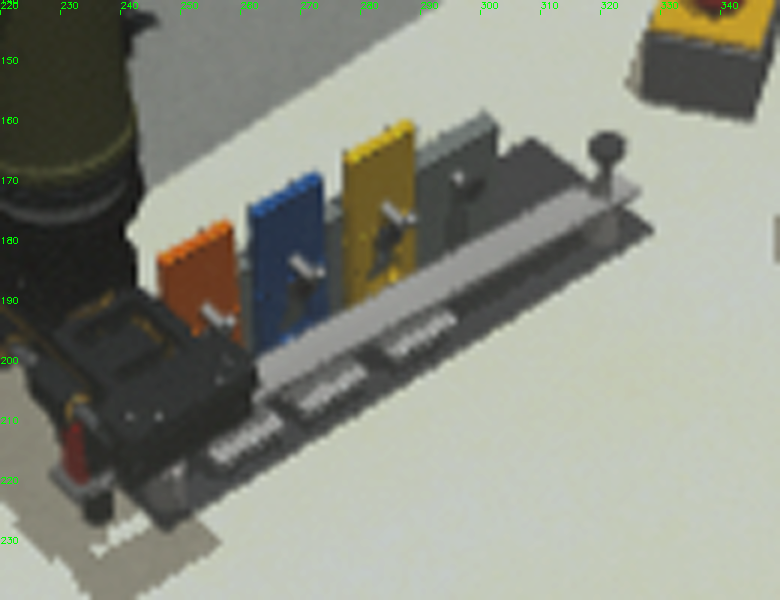

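>>> drive_tool --pt "0.03 -0.16 0 0.07 0 0.06 0" --pt "0 0 0 0 0 0 0" --pt "0 0 0.3 0 0 0 0" --pt "0 0 0.3 0 0 0 0" --pt "0 0 0.3 0 0 0 0" --pt "0 0 0.3 0 0 0 0" --pt "0 0 0.2 0 0 0 0" --pt "0 0 0 0 0 0 0" --pt "0 0 0 0 0 0 0"

```text
time_s: 61.45
tool_pos: [0.471, -0.0944, 0.1259]
tool_rot: [-179.9, -0.0, 84.9]
force: [-0.1, -1.4, -1.2]
grip_width: 0.0141
```

>>> drive_tool --pt "0 0 0.3 0 0 0 0" --pt "0 0 0.3 0 0 0 0" --pt "0 0 0.2 0 0 0 0" --pt "0 0 0 0 0 0 0" --pt "0 0 0 0 0 0 0"

```text
time_s: 61.87
tool_pos: [0.471, -0.0943, 0.1179]
tool_rot: [-179.9, -0.0, 84.9]
force: [0.1, -0.9, -0.3]
grip_width: 0.0136
```

>>> drive_tool --pt "0 0 0.08 0 0 0 0" --pt "0 0 0 0 0 0 0" --pt "0 0 0 0 0 0 0"

```text
time_s: 62.12
tool_pos: [0.4711, -0.0944, 0.1173]
tool_rot: [-179.9, 0.0, 84.9]
force: [0.2, -1.4, -0.4]
grip_width: 0.0138
```

>>> drive_tool --pt "0 0 0 0 0 0 0.3" --pt "0 0 0 0 0 0 0.5" --pt "0 0 0 0 0 0 0.7" --pt "0 0 0 0 0 0 0.7" --pt "0 0 0 0 0 0 0.7" --pt "0 0 0 0 0 0 0.7" --pt "0 0 0 0 0 0 0.7" --pt "0 0 -1.5 0 0 0 0.7" --pt "0 0 -3 0 0 0 0.7" --pt "0 0 -3 0 0 0 0.7" --pt "0 0 -3 0 0 0 0.7" --pt "-3 0 -2 0 0 0 0.7" --pt "-4 0 0 0 0 0 0.7" --pt "-4 0 0 0 0 0 0.7" --pt "-4 0 0 0 0 0 0.7" --pt "-4 0 0 0 0 0 0.7" --pt "-3 0 0 0 0 0 0.7" --pt "0 0 0 0 0 0 0.7"

```text
time_s: 63.62
tool_pos: [0.4488, -0.3215, 0.2419]
tool_rot: [-179.9, 0.2, 84.3]
force: [-0.5, -0.7, 0.7]
grip_width: 0.0611
```

```bash
python3 - <<'E'
from h import *
cams(); crop('scene',220,140,350,240,6,'s31.png');crop('top',170,215,335,295,4,'t31.png');cv2.imwrite('pics/t31f.png',CAM['top'][2])
E
```

```text
(no output)
```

View pics/s31.png

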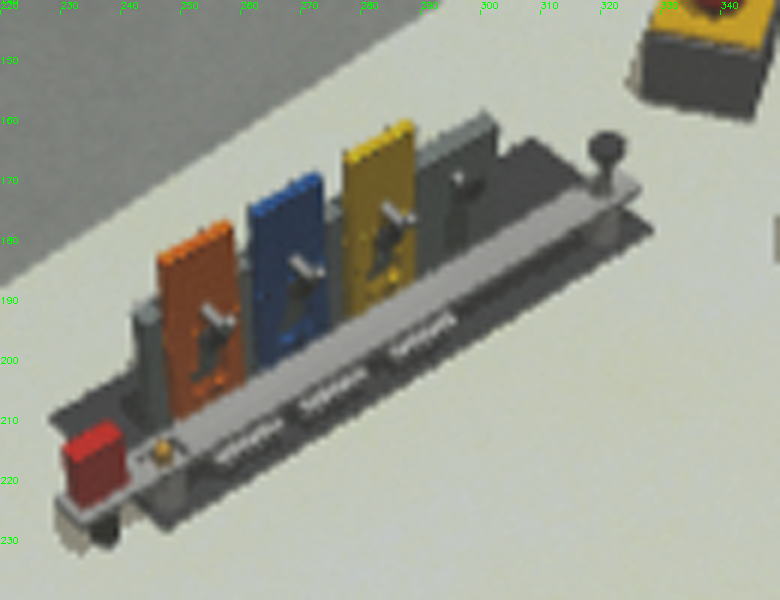

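View pics/t31.png

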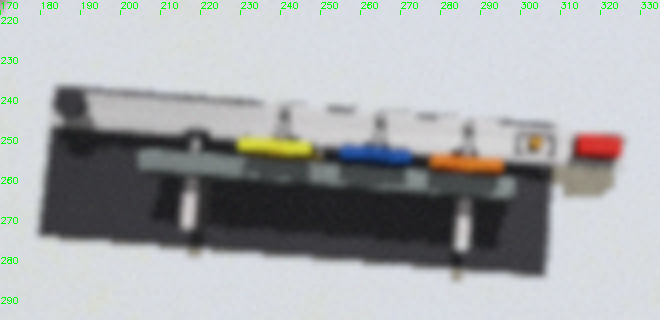

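View pics/t31f.png

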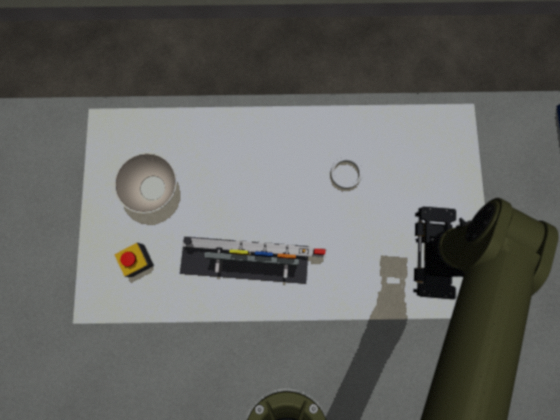

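>>> drive_tool --pt "0 0 0 0 0 0 0.7" --pt "0 0 0 0 0 0 0.7" --pt "0 0 0 0 0 0 0.7" --pt "0 0 0 0 0 0 0.7" --pt "0 0 0 0 0 0 0.7" --pt "0 0 0 0 0 0 0.7" --pt "0 0 0 0 0 0 0.7" --pt "0 0 0 0 0 0 0.7" --pt "0 0 0 0 0 0 0.7" --pt "0 0 0 0 0 0 0.7" --pt "0 0 0 0 0 0 0.7" --pt "0 0 0 0 0 0 0.7" --pt "0 0 0 0 0 0 0.7" --pt "0 0 0 0 0 0 0.7" --pt "0 0 0 0 0 0 0.7" --pt "0 0 0 0 0 0 0.7" --pt "0 0 0 0 0 0 0.7" --pt "0 0 0 0 0 0 0.7" --pt "0 0 0 0 0 0 0.7" --pt "0 0 0 0 0 0 0.7"

```text
time_s: 65.38
tool_pos: [0.4516, -0.3135, 0.2423]
tool_rot: [-179.9, 0.0, 84.9]
force: [-0.1, -0.9, 0.7]
grip_width: 0.0609
```

```bash
python3 - <<'E'
from h import *
cams(); crop('scene',220,140,330,235,7,'s32.png')
E
```

```text
(no output)
```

View pics/s32.png

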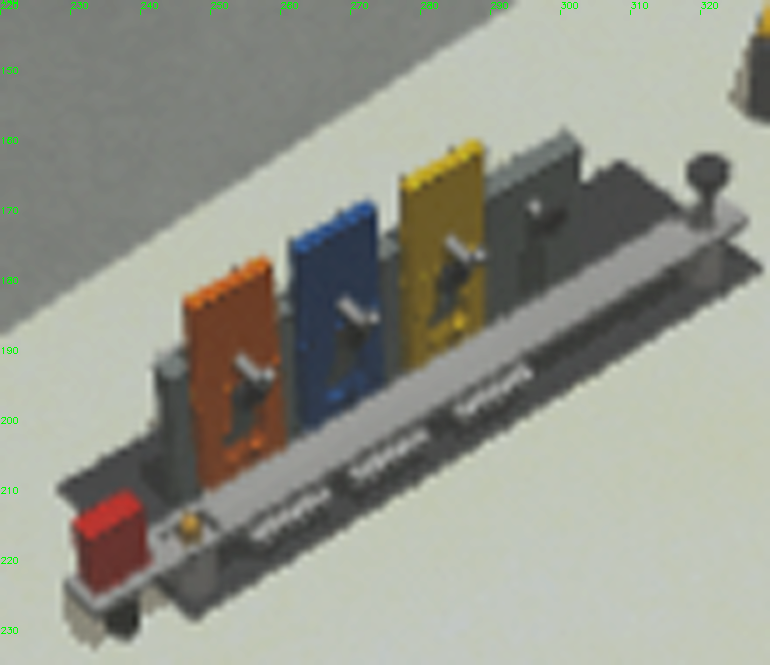

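The picture shows the plates hanging upright and steady at about (253,195), (269,187) and (283,178). The bar lies flat, with the brass stud standing in its slot at (247,215). Handing in.

```bash
python3 -c "
from cell import env
print(env.sign_off())"
```

```text
the job is handed in; nothing more can be done
None
```

I finished the job and handed it in at about 65 s of the 192 s allowed; sign-off reports no verdict.

- **Keeper bar:** I lifted it off the second bolt by its red grip and swung it out about 44°. After the plates were hung, I swung it back and lowered it. In the last picture the brass stud shows through its slot and the bar lies flat above the feet.
- **Plates:** Only yellow, blue and orange were present. They hang on screws 1, 2 and 3, feet outward. Each one met the board, and then the vertical force turned upward at the same height (TCP about 0.183 m), so each is down in its slot.
- **Bystanders:** The bowl, tape and stop box show at the same places in the top image as at the start.

**What went wrong:** After the orange plate was hung, yellow measured about 7° and blue about 5.5° off vertical. I don't know the cause. I re-gripped both, turned them upright about their screws and set them down again. Pictures about 2 s apart after the bar was closed show all three plates upright and still. I judged this by eye and did not repeat the tilt measurement.

**Measurement limits:** Measured positions disagreed by about 1–2 mm between the images and the arm readings. This was inside the keyhole clearance.

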